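Put the till stationery away in the desk organiser

TASK

Tidy the stationery into the wooden organiser. First slide the pile of loyalty cards end-on, flat, into the slot under its shelf until it is fully home against the stop; then build one pile in the middle of the shelf: the closed ink pad at the bottom, the tape roll lying flat and centred on it, and the rubber stamp standing upright, handle up, on the middle of the tape roll. Put them up in that order, let go of each, and leave the spare till roll standing where it is.

Things in the scene. Friction and masses are not known exactly. Their poses are not given: they have to be found in the camera images.
- stamp_cards_center (a point): pile of loyalty cards (one solid block), dark with a reddish band on top, 58 mm (its x) x 89 mm (its y) x 9 mm high, lying flat; the point is its centre, 4.5 mm up; grip it across its 58 mm width. It goes into the slot with its y axis (either end first) along the organiser's x axis
- ink_pad_center (a point): closed ink pad with blue lid and black base, 52 mm (its x) x 78 mm (its y) x 17 mm high; the point is its centre, 8.5 mm up; z up. The lid does not open; grip it across its 52 mm width
- tape_roll_center (a point): roll of tan adhesive tape lying flat, a ring 60 mm across and 18 mm high with a hole of about 25 mm; the point is its centre, 9 mm up
- rubber_stamp_center (a point): rubber stamp standing upright: a brown handle with a round knob at the top on a rectangular foot 25 mm (its x) x 46 mm (its y), 65 mm high in all; the point is on its axis, 32.5 mm up; z up
- till_roll_1_center (a point): loose spare white paper till roll standing upright, 60 mm across and 79 mm high; the point is its centre, 39.5 mm up. Not to be moved. (A like roll farther left is fixed.)
- shelf_mid (a point): centre of the top face of the organiser's shelf. The organiser is a dark wooden shelf fixed to the counter, 90 mm (its x) x 110 mm (its y); the shelf board is 8 mm thick, its flat top 24 mm above the counter; axes as the organiser's, x pointing away from the mouth of the slot, z up. It stands turned by up to 0.3 rad
- slot_mouth (a point): centre of the mouth of the slot under the shelf's front edge (the edge nearer the robot), 8 mm above the counter, 45 mm in front of the shelf's centre; the slot runs along the organiser's x axis, is 66 mm wide (flared to about 78 mm in its front 15 mm) and 16 mm high, its floor is the counter, and a solid stop closes it 52 mm behind the mouth
- slot_home (a point): where the centre of the card pile lies when the pile is fully home: its front end against the stop, 37 mm of it still standing out of the mouth; 7.5 mm inside the mouth, 4.5 mm above the counter; x axis along the slot, inward

How it is judged:
By the outcome, as a careful person would: the job done as asked, in the order asked, and still so for the second after the job is handed in, with the robot touching nothing.
It also fails if it takes over 115 s, if anything falls off the work surface, if the arm or the gripper's body presses on something with over 40 N, if the wrist force passes 120 N, or if a joint passes its speed limit or range.

ROBOT

A 6-joint arm with a two-finger parallel gripper is mounted at the origin on a cart in front of the work surface, level with it; the furniture and walls round the work are solid. World frame = base frame: x ahead of the robot, y to its left, z up, the work surface at z = 0. Lengths are in mm, angles in rad, forces in N, time in s.
With the tool pointing down it reaches from about 275 to 1000 mm from the base axis. Payload 8.4 kg.
Tool frame: the origin (TCP) lies midway between the tips of the shut fingers; the grasp point (between the pads) lies 19 mm behind it; y points along the fingers, z is the direction in which the jaws open and shut, and the axes are right-handed (so a half turn about y gives the same grasp; the last joint's range is limited). The gripper opens to 85 mm and grips with 20 to 120 N. Pads are 22 mm wide; open, the fingers measure 114 mm over their backs; the gripper's body (76 mm by 85 mm) begins 54 mm behind the grasp point. The pads swing forward as they close: fully open they stand 13 mm farther back than shut.
Start: joints at [1.274, 0.353, 1.633, -0, 1.155, -0.002], TCP at [181.591, 598.041, 231.281] pointing down, gripper open.
Joint ranges: [-2.63, 2.63], [-0.92, 2.1], [0.06, 2.66], [-1.3, 4.44], [0, 2.69], [-3.02, 3.02]. Speed limits (rad/s): [2.22, 2.22, 2.79, 3.14, 3.14, 3.14].

INTERFACE

Orientations are given as [roll, pitch, yaw] about the fixed x, y, z axes, in that order (R = Rz(yaw) Ry(pitch) Rx(roll)).
In Python, from rig import r gives the robot as it stands. The module is installed in compiled form; this text tells all that it offers.
- The arm moves only by the tool apply_moves, never from a script. Its argument "plan" is text: rows parted by semicolons, each of 7 numbers parted by spaces: the shift along the tool's x, y, z in cm, then the turn, a rotation vector about the tool's x, y, z in degrees, then the closure, from 0 (fully open) to 1 (shut). A call has 1 to 20 rows; each row shifts and turns the pose as measured when the row begins, along the tool's axes as they then stand; what a row does not reach is not made up. A row lasts 1/10 s, in which the tool goes at most 50 mm and 8.59 degrees, less where a joint would pass 70% of its speed; a pose out of reach is approached as far as the arm can. A call is refused whole if a number of a shift passes 5 or a number of a turn 8.59, either way. A call with a gripper value outside its range is refused whole. The fingers move at their own pace and stop on an object; "squeeze" is the grip in N (left out, the last holds). Time passes only in rows, so rows that do not move let the fingers close. It gives the time, the measured TCP pose, the force and the opening at its end, in the units of the state.
- r.sense(): the state, without advancing time (a new reading comes with each control period).
- r.grab_frame(name): name is "scene" or "side" or "wrist"; returns the picture (400x640x3 uint8, blue, green, red); there is no depth.
- r.get_calibration(name): a dict with "vertical_fov" (degrees; the focal length in pixels is half the picture's height over the tangent of half this angle, whatever the lens; pixels are square), "cx", "cy" (the principal point, pixels), "R" (3x3) and "t" (3): a world point X has camera coordinates R X + t; the wrist camera has in their place "hand_eye" (4x4, takes a point from camera to tool coordinates, whose origin is the TCP and whose axes are the tool frame's). Camera axes: x right, y down, z forward; pixel columns grow to the right and rows downward; lengths in mm; the calibration is good to about 2 mm. A picture is of the moment at which its call begins: read the wrist's pose just before it. get_calibration takes no time and is no camera call.
- r.sign_off(): hands the job in, once; it reports no verdict.
The state is a dict: "clock": time; "qpos": joint angles; "qvel": joint speeds; "joint_efforts": joint torques, N m; "eef_pos": TCP position; "tcp_rot": TCP orientation; "contact_force": force on the tool from outside, world axes, zero at the start; "wrist_torque": the same for the moment, N m; "opening": opening from 0.0 (shut) to 1.0 (fully open).
Only numpy, scipy, OpenCV 4.12 (cv2) and the standard library are available. Lean on these libraries where they do the work, as an engineer would, in place of code of your own. Each camera call takes 0.05 s, during which the arm holds its last target. There are 200 camera calls.

## Working session

There is one attempt and no reset: what is moved stays moved. The work goes in short steps, Python scripts to look and compute and a tool call to move; the robot and the scene stay as the last step left them, time stands still between calls to the robot, and variables do not carry over. Pictures are saved under pics/ and viewed, about 12 in all and at most 16, crops included, and the job is handed in when it is done.

Besides the shell and the picture viewer there is one more tool, called after ">>>" as name(argument=value, ...) on one line, values as JSON. apply_moves: Moves the arm, as the interface text tells. Its arguments: {"type":"object","properties":{"plan":{"type":"string"},"squeeze":{"type":"number"}},"required":["plan"]}

```bash
mkdir -p pics
python3 - <<'E'
from rig import r
import cv2,json
s=r.sense(); print(s)
for n in ("scene","side","wrist"):
    im=r.grab_frame(n); cv2.imwrite(f"pics/a_{n}.png",im); print(n,r.get_calibration(n))
E
```

```text
{'clock': 0.0, 'qpos': array([ 1.27362247e+00,  3.53628223e-01,  1.63414705e+00,  5.09970299e-06,
        1.15522242e+00, -2.39397938e-03]), 'qvel': array([6.32448768e-04, 1.42914781e-03, 1.26048826e-03, 4.51504917e-04,
       2.04881203e-03, 4.17471560e-05]), 'joint_efforts': array([-4.54516470e-03, -6.05229735e+01, -3.42055857e+01, -5.32229460e-04,
        9.69006156e-03,  7.15798228e-05]), 'eef_pos': array([181.43206637, 597.57406167, 230.56860928]), 'tcp_rot': array([-1.57220135e+00,  8.02636964e-06, -2.94781949e-01]), 'contact_force': array([ 0.28141487, -0.36224048, -0.53498794]), 'wrist_torque': array([-0.01284137,  0.00417345,  0.03128955]), 'opening': 0.9999995961949456}
scene {'vertical_fov': 42.03062080928888, 'cx': 326.17202021312994, 'cy': 197.58004923021323, 'R': array([[ 0.49384484, -0.86925128,  0.02279227],
       [-0.52794612, -0.3205616 , -0.78645608],
       [ 0.69093427,  0.37635419, -0.61722553]]), 't': array([-289.95259145,  335.01127085,  974.01703158])}
side {'vertical_fov': 43.62420230367468, 'cx': 318.3777571798696, 'cy': 199.60284715550426, 'R': array([[ 0.95548177, -0.29450733,  0.01788925],
       [-0.13565719, -0.49234265, -0.85976499],
       [ 0.26201473,  0.81906297, -0.51037646]]), 't': array([-539.56192517,  116.47392924, 1128.15355933])}
wrist {'vertical_fov': 67.47360320483305, 'cx': 317.8597724205977, 'cy': 197.9108034088885, 'hand_eye': array([[ 1.33432694e-03,  9.57820164e-01,  2.87365189e-01,
        -7.30314463e+01],
       [ 1.00376182e-03, -2.87366583e-01,  9.57820150e-01,
        -1.42213627e+02],
       [ 9.99998606e-01, -9.89599022e-04, -1.34486428e-03,
         2.23831749e-01],
       [ 0.00000000e+00,  0.00000000e+00,  0.00000000e+00,
         1.00000000e+00]])}
```

View pics/a_scene.png

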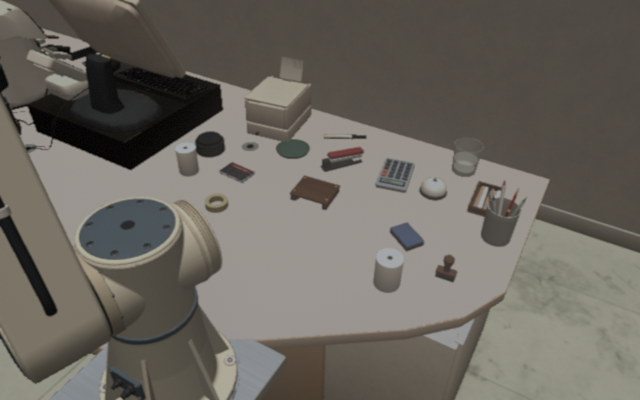

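View pics/a_side.png

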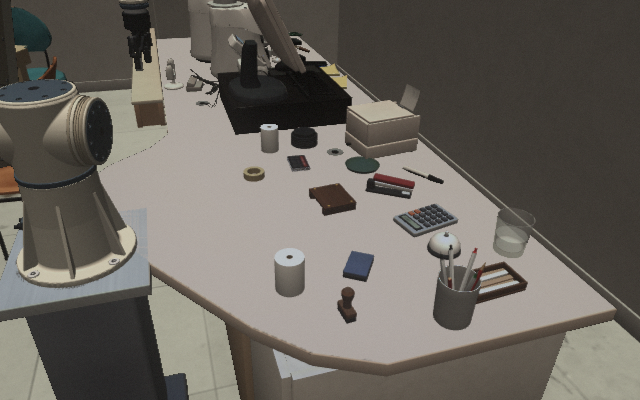

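Scene: cards about (237,172), tape (216,202), organiser (315,191), ink pad (407,236), stamp (447,268), till roll (389,270). The side view agrees. I'll get rough positions by casting rays.

```bash
cat > h.py <<'E'
from rig import r
import numpy as np, cv2
from scipy.spatial.transform import Rotation as Ro
def cam(n,s=None):
    c=r.get_calibration(n); f=200/np.tan(np.radians(c["vertical_fov"]/2))
    if n=="wrist":
        s=s or r.sense(); T=np.eye(4); T[:3,:3]=Ro.from_euler('xyz',s["tcp_rot"]).as_matrix(); T[:3,3]=s["eef_pos"]
        M=T@c["hand_eye"]; Rw,o=M[:3,:3],M[:3,3]
    else: Rw=c["R"].T; o=-Rw@c["t"]
    return Rw,o,f,c["cx"],c["cy"]
def cast(C,px,z):
    Rw,o,f,cx,cy=C; px=np.atleast_2d(np.asarray(px,float))
    d=np.c_[(px[:,0]-cx)/f,(px[:,1]-cy)/f,np.ones(len(px))]@Rw.T
    return (o+d*((z-o[2])/d[:,2:]))[:,:2]
def proj(C,X):
    Rw,o,f,cx,cy=C; p=(np.atleast_2d(X)-o)@Rw; return np.c_[f*p[:,0]/p[:,2]+cx,f*p[:,1]/p[:,2]+cy]
def pose():
    s=r.sense(); return s["eef_pos"].round(1),s["tcp_rot"].round(3)
E
python3 - <<'E'
from h import *
A=dict(cards=((237,172),(298,162),9),tape=((216,202),(254,173),12),shelf=((316,190),(333,198),24),ink=((407,235),(359,264),17),stampfoot=((446,272),(347,310),10),till=((389,256),(289,256),79),fix=((187,148),(270,128),79))
for k,(a,b,z) in A.items(): print(k,cast(cam("scene"),a,z).round(0),cast(cam("side"),b,z).round(0))
E
```

```text
cards [[583. 290.]] [[589. 290.]]
tape [[442. 251.]] [[447. 249.]]
shelf [[610.  45.]] [[615.  34.]]
ink [[ 577. -233.]] [[ 583. -236.]]
stampfoot [[ 514. -356.]] [[ 513. -356.]]
till [[ 426. -246.]] [[ 426. -247.]]
fix [[527. 412.]] [[530. 406.]]
```

>>> apply_moves(plan="0 0 0 0 -8.5 0 0;0 0 0 0 -8.4 0 0;2 0 -4 0 0 0 0;2 0 -4 0 0 0 0;2 0 -4 0 0 0 0;2 0 -4 0 0 0 0;3 0 -4 0 0 0 0;3 0 -4 0 0 0 0;3 0 -4 0 0 0 0;3 0 -4 0 0 0 0;3 0 -4 0 0 0 0;4 0 -3 0 0 0 0;4 0 -3 0 0 0 0;4 0 -3 0 0 0 0;0 0 0 0 0 0 0")

```text
clock: 1.65
eef_pos: [538.9, 144.6, 228.7]
tcp_rot: [-1.573, -0.001, 0.018]
contact_force: [1.0, 1.0, 0.2]
opening: 0.996
```

Run:
```python
from h import *
im=r.grab_frame("wrist"); cv2.imwrite("pics/w1.png",im)
```

```text
(no output)
```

View pics/w1.png

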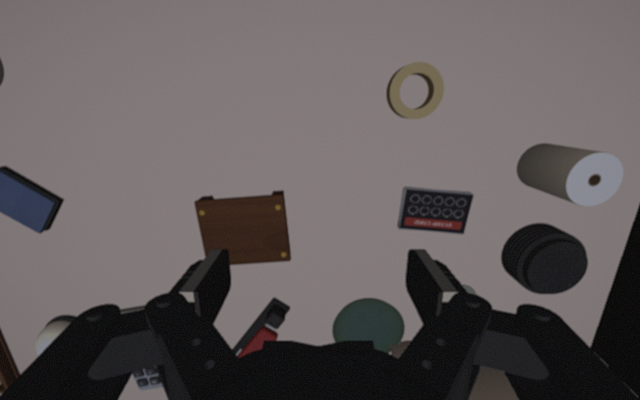

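Wrist view: shelf (197–291, 195–265), mouth upward in the image (towards the robot). Cards are at (436,210) with long axis roughly along world y, the tape at (416,91). I'll segment with masks.

```bash
cat >> h.py <<'E'
def rect(C,mask,z,at):
    n,l,st,_=cv2.connectedComponentsWithStats(mask.astype(np.uint8))
    k=l[at[1],at[0]]; m=(l==k).astype(np.uint8)
    c=max(cv2.findContours(m,cv2.RETR_EXTERNAL,cv2.CHAIN_APPROX_NONE)[0],key=cv2.contourArea)[:,0]
    w=cast(C,c,z).astype(np.float32); (x,y),(a,b),th=cv2.minAreaRect(w)
    if a<b: a,b,th=b,a,th+90
    th=(th+90)%180-90
    return k,st[k].tolist(),np.round([x,y,a,b,th],1)  # long, short, dir of long (deg)
E
python3 - <<'E'
from h import *
im=cv2.imread("pics/w1.png"); C=cam("wrist")
hsv=cv2.cvtColor(im,cv2.COLOR_BGR2HSV)
for p in [(245,230),(300,150),(436,224),(415,198),(408,118),(430,70),(30,200),(277,207),(197,240),(240,268)]: print(p,hsv[p[1],p[0]])
v=hsv[...,2]; h_=hsv[...,0]; s_=hsv[...,1]
dark=(v<95); 
print("cards",rect(C,dark,9,(415,225)))
print("shelf",rect(C,(s_>100)&(h_<20)&(v<95)&(np.arange(640)<300)[None],24,(245,230)))
print("tape",rect(C,(s_>60)&(h_>15)&(h_<32)&(v>90),18,(430,70)))
E
```

```text
(245, 230) [  9 121  55]
(300, 150) [  0  14 130]
(436, 224) [179  57 116]
(415, 198) [165  20  25]
(408, 118) [ 16  41 118]
(430, 70) [ 20  78 115]
(30, 200) [112  98  83]
(277, 207) [ 21 159 112]
(197, 240) [177  19 131]
(240, 268) [177  18 131]
cards (np.int32(7), [397, 187, 76, 47, 2648], array([586.2, 294.2,  88.7,  56.2,  85.9]))
shelf (np.int32(2), [196, 192, 94, 72, 5150], array([610.3,  53.7, 106.8,  89.9, -84.5]))
tape (np.int32(1), [390, 63, 53, 55, 1321], array([443. , 252.6,  58.3,  56.4, -89.1]))
```

>>> apply_moves(plan="0 0 4 0 8.5 0 0;0 0 4 0 8.5 0 0;0 0 0 0 8.5 0 0;0 0 0 0 8.5 0 0;0 0 0 0 8.5 0 0;0 0 0 0 8.5 0 0;0 0 0 0 8.5 0 0;0 0 0 0 8.5 0 0;0 0 0 0 8.5 0 0;0 0 0 0 8.5 0 0;0 0 0 0 8.5 0 0;0 0 0 0 1.5 0 0;0 0 0 0 0 0 0")

```text
clock: 3.0
eef_pos: [525.9, 235.7, 224.7]
tcp_rot: [-1.585, -0.005, -1.664]
contact_force: [1.4, 0.5, 0.1]
opening: 1.003
```

```bash
cat >> h.py <<'E'
def go(x,y,z,yaw):  # what to command, tool axes cm & deg
    s=r.sense(); M=Ro.from_euler('xyz',s["tcp_rot"]); d=M.inv().apply(np.array([x,y,z])-s["eef_pos"])/10
    T=Ro.from_euler('xyz',[-np.pi/2,0,np.radians(yaw)])
    print("shift",d.round(2),"turn",np.degrees((M.inv()*T).as_rotvec()).round(2),"at",*pose(),"q6",s["qpos"][5].round(2),"op",round(s["opening"],3),"F",s["contact_force"].round(1))
E
python3 -c "
from h import *
go(584.3,267.3,40,-94.1)"
```

```text
shift [-3.77 18.37  5.78] turn [ 0.81 -1.24  0.26] at [525.9 235.7 224.7] [-1.585 -0.005 -1.664] q6 0.51 op 1.003 F [1.4 0.5 0.1]
```

>>> apply_moves(plan="-1 3 1.5 0.8 -1.2 0.3 0;-1 3 1.5 0 0 0 0;-1 3 1.5 0 0 0 0;-0.8 2.5 1.2 0 0 0 0;0 0 0 0 0 0 0")

```text
clock: 3.5
eef_pos: [584.0, 273.6, 107.5]
tcp_rot: [-1.569, 0.002, -1.632]
contact_force: [-0.4, 0.6, -0.0]
opening: 0.995
```

Run:
```python
from h import *
go(584.3,267.3,40,-94.1)
C=cam("wrist");im=r.grab_frame("wrist"); cv2.imwrite("pics/w2.png",im)
```

```text
shift [0.64 6.75 0.05] turn [-0.09  0.58 -0.14] at [584.  273.6 107.5] [-1.569  0.002 -1.632] q6 0.5 op 0.995 F [-0.4  0.6 -0. ]
```

View pics/w2.png

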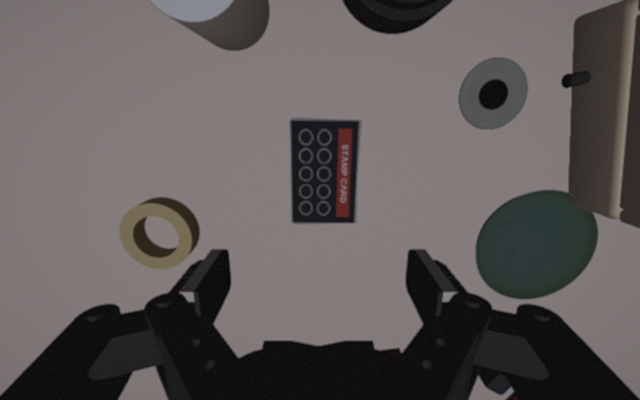

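Cards show at (292–359, 120–223), fingers around them at row 250+. Measuring from here.

Run:
```python
from h import *
im=cv2.imread("pics/w2.png"); C=cam("wrist")
hsv=cv2.cvtColor(im,cv2.COLOR_BGR2HSV); v=hsv[...,2]; s_=hsv[...,1]
m=((v<95)|(s_>80)); m[240:]=0
m=cv2.morphologyEx(m.astype(np.uint8),cv2.MORPH_CLOSE,np.ones((5,5)))
print("cards",rect(C,m,9,(325,200)))
# shelf-independent: tape
print("tape",rect(C,cv2.morphologyEx((v>140).astype(np.uint8)*0+((s_>60)&(hsv[...,0]>15)&(hsv[...,0]<35)).astype(np.uint8),cv2.MORPH_CLOSE,np.ones((3,3))),18,(130,235)))
```

```text
cards (np.int32(5), [290, 119, 70, 104, 6742], array([590.5, 295. ,  86.4,  54.7,  85.9]))
tape (np.int32(35), [120, 198, 79, 70, 3268], array([449.5, 253.1,  68. ,  58.7,  22.1]))
```

>>> apply_moves(plan="0.6 4.5 0.2 0 0.6 0 0;0 4 0.1 0 0 0 0;0 2.2 0 0 0 0 0;0 0 0 0 0 0 0", squeeze=30)

```text
clock: 3.95
eef_pos: [587.9, 269.4, 6.7]
tcp_rot: [-1.562, 0.007, -1.639]
contact_force: [0.2, 0.5, 0.3]
opening: 1.002
```

Run:
```python
from h import *
go(586.5,268,-3,-94.1)
C=cam("wrist");im=r.grab_frame("wrist"); cv2.imwrite("pics/w3.png",im)
```

```text
shift [ 0.15  0.96 -0.14] turn [-0.5   0.18 -0.38] at [587.9 269.4   6.7] [-1.562  0.007 -1.639] q6 0.49 op 1.002 F [0.2 0.5 0.3]
```

View pics/w3.png

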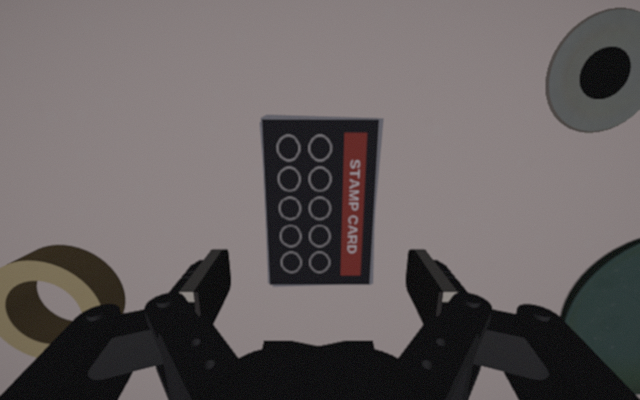

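Cards lie centred between the fingers (265–380 columns against tips at 228 and 408). Lower and close.

>>> apply_moves(plan="0.1 0.5 -0.1 -0.5 0.2 -0.4 0;0 0.4 0 0 0 0 0.15;0 0 0 0 0 0 0.5;0 0 0 0 0 0 0.5;0 0 0 0 0 0 0.5;0 0 0 0 0 0 0.5;0 0 0 0 0 0 0.5", squeeze=30)

```text
clock: 4.7
eef_pos: [591.4, 271.3, 9.9]
tcp_rot: [-1.561, 0.005, -1.642]
contact_force: [-0.7, -0.7, -0.2]
opening: 0.501
```

```bash
python3 -c "
from h import *
go(586.5,268,-3,-94.1)"
```

```text
shift [ 0.37  1.28 -0.48] turn [-0.58  0.01 -0.31] at [591.4 271.3   9.9] [-1.561  0.005 -1.642] q6 0.5 op 0.501 F [-0.7 -0.7 -0.2]
```

Run:
```python
from h import *
for i in range(5):
    im=r.grab_frame("wrist"); s=r.sense(); print(*pose(),s["contact_force"].round(1),s["opening"].round(3))
cv2.imwrite("pics/w4.png",im)
```

```text
Traceback (most recent call last):
AttributeError: 'float' object has no attribute 'round'
```

Run:
```python
from h import *
for i in range(5):
    im=r.grab_frame("wrist"); s=r.sense(); print(*pose(),s["contact_force"].round(1),round(s["opening"],3))
cv2.imwrite("pics/w4.png",im)
```

```text
[591.3 271.2   9.6] [-1.561  0.005 -1.642] [ 0.4 -0.2 -0.4] 0.501
[591.1 271.1   9.3] [-1.562  0.005 -1.642] [-0.2 -0.9 -0.7] 0.498
[591.  271.1   9.2] [-1.562  0.005 -1.642] [-0.8  0.3 -0.3] 0.503
[591.  271.1   9.1] [-1.562  0.005 -1.642] [-0.1 -0.   0.1] 0.499
[591.  271.1   9.1] [-1.562  0.005 -1.642] [ 0.9  0.3 -0. ] 0.496
```

View pics/w4.png

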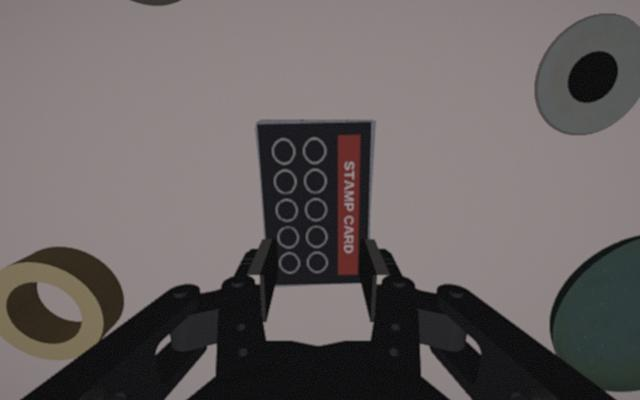

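The fingers are still above the cards: the descent did not take. Reopen, settle, and lower in steps.

>>> apply_moves(plan="0 0 0 -0.5 0 -0.3 0;0 0 0 0 0 0 0;0 0 0 0 0 0 0;0 0 0 0 0 0 0;0.3 1 -0.4 0 0 0 0;0 0 0 0 0 0 0")

```text
clock: 5.6
eef_pos: [586.1, 268.0, -2.2]
tcp_rot: [-1.572, -0.001, -1.642]
contact_force: [0.7, -1.1, 0.6]
opening: 0.997
```

Run:
```python
from h import *
for i in range(2):
    go(587,268,-3,-94.1); im=r.grab_frame("wrist")
```

```text
shift [-0.01  0.08  0.09] turn [0.08 0.01 0.08] at [586.1 268.   -2.2] [-1.572e+00 -1.000e-03 -1.642e+00] q6 0.5 op 0.997 F [ 0.7 -1.1  0.6]
shift [ 0.04  0.16 -0.  ] turn [0.   0.01 0.03] at [587.  268.4  -1.4] [-1.571e+00 -1.000e-03 -1.642e+00] q6 0.5 op 1.003 F [-0.6 -0.2 -0.1]
```

>>> apply_moves(plan="0 0 0 0 0 0 0.2;0 0 0 0 0 0 0.2;0 0.4 0 0 0 0 0.2;0 0 0 0 0 0 0.2")

```text
clock: 6.1
eef_pos: [588.0, 268.9, -4.9]
tcp_rot: [-1.569, 0.0, -1.642]
contact_force: [-1.0, 0.1, 0.2]
opening: 0.797
```

Run:
```python
from h import *
for i in range(2):
    go(587,268,-6,-94.1); im=r.grab_frame("wrist")
cv2.imwrite("pics/w4.png",im)
```

```text
shift [ 0.1   0.11 -0.1 ] turn [-0.09  0.01 -0.02] at [588.  268.9  -4.9] [-1.569  0.    -1.642] q6 0.5 op 0.797 F [-1.   0.1  0.2]
shift [ 0.11  0.14 -0.12] turn [-0.11  0.01 -0.03] at [588.3 269.   -4.6] [-1.569  0.    -1.642] q6 0.5 op 0.8 F [ 0.4 -0.3 -0.3]
```

View pics/w4.png

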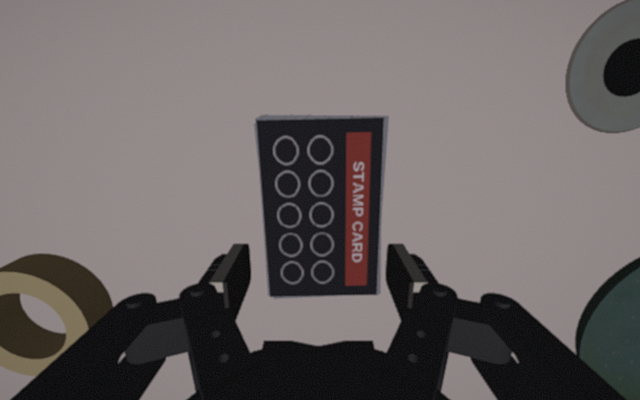

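Cards sit centred between the fingers (columns 258–385 against 248 and 388). Close now.

>>> apply_moves(plan="0 0.15 -0.1 0 0 0 0.25;0 0 0 0 0 0 0.6;0 0 0 0 0 0 0.6;0 0 0 0 0 0 0.6;0 0 0 0 0 0 0.6;0 0 0 0 0 0 0.6", squeeze=30)

```text
clock: 6.8
eef_pos: [588.6, 269.8, -3.7]
tcp_rot: [-1.566, 0.002, -1.642]
contact_force: [0.3, 0.3, 0.6]
opening: 0.664
```

Run:
```python
from h import *
for i in range(2):
    go(587,268,-6,-94.1); im=r.grab_frame("wrist")
```

```text
shift [ 0.2   0.23 -0.14] turn [-0.27  0.01 -0.12] at [588.6 269.8  -3.7] [-1.566  0.002 -1.642] q6 0.5 op 0.664 F [0.3 0.3 0.6]
shift [ 0.19  0.22 -0.13] turn [-0.26  0.01 -0.11] at [588.5 269.8  -3.7] [-1.566  0.002 -1.642] q6 0.5 op 0.663 F [-0.   0.2 -0.2]
```

>>> apply_moves(plan="0 -2 0 0 0 0 0.6;0 -2 0 0 0 0 0.6;0 -1 0 0 0 0 0.6;3 0 0 0 0 0 0.6;4 0 -2 0 0 0 0.6;4 0 -2 0 0 0 0.6;4 0 -2 0 0 0 0.6;4 0 -2 0 0 0 0.6;3 0 -2 0 0 0 0.6;0 0 0 0 6 0 0.6;0 0 0 0 8 0 0.6;0 0 0 0 8 0 0.6;0 0 0 0 8 0 0.6;0 0 0 0 8 0 0.6;0 0 0 0 8 0 0.6;0 0 0 0 8 0 0.6;0 0 0 0 8 0 0.6;0 0 0 0 8 0 0.6;0 0 0 0 8 0 0.6;0 0 0 0 0 0 0.6")

```text
clock: 8.9
eef_pos: [466.6, 49.8, 44.2]
tcp_rot: [-1.573, 0.005, -3.059]
contact_force: [-0.6, -0.5, 0.2]
opening: 0.659
```

Run:
```python
from h import *
for i in range(2):
    go(480,41,40,-174.5); im=r.grab_frame("wrist")
cv2.imwrite("pics/w5.png",im)
```

```text
shift [-1.26  0.43  0.99] turn [ 0.1  -0.74 -0.3 ] at [466.6  49.8  44.2] [-1.573  0.005 -3.059] q6 1.59 op 0.659 F [-0.6 -0.5  0.2]
shift [-1.27  0.43  0.99] turn [ 0.1  -0.47 -0.29] at [466.5  49.8  44.2] [-1.573  0.005 -3.054] q6 1.58 op 0.662 F [-0.6  0.2 -1. ]
```

View pics/w5.png

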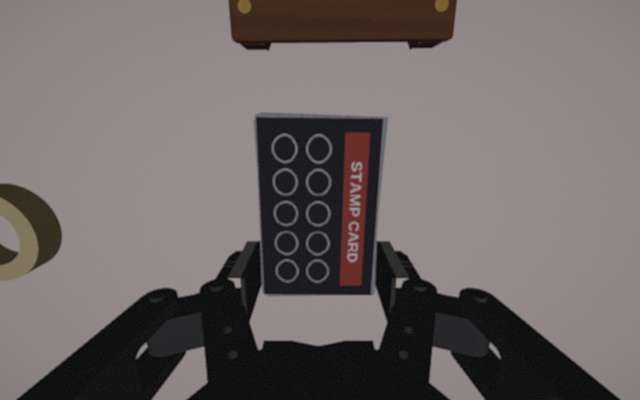

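Cards are held squarely; the shelf's front edge is at rows 33–40, columns 231–456. Checking slot alignment from this view.

Run:
```python
from h import *
im=cv2.imread("pics/w5.png"); C=cam("wrist")
hsv=cv2.cvtColor(im,cv2.COLOR_BGR2HSV)
m=((hsv[...,1]>90)&(hsv[...,0]<20)&(hsv[...,2]<120)); m[80:]=0
for row in (8,15,22,28,34): 
    c=np.where(m[row])[0]; c=c[(c>200)&(c<500)]; print(row,c.min(),c.max(),cast(C,[(c.min(),row),(c.max(),row)],24).round(1).tolist())
for col in range(250,450,25):
    print(col,im[26:56:2,col].sum(1).tolist())
# card outline
v=hsv[...,2]; mm=(v<95)
for row in (130,150,180,210,230):
    c=np.where(mm[row,255:395]|(hsv[row,255:395,1]>80))[0]+255; print(row,c.min(),c.max())
s=r.sense(); print(pose())
```

```text
8 230 454 [[581.6, 102.2], [591.0, -4.3]]
15 231 453 [[578.6, 101.7], [588.0, -4.5]]
22 231 452 [[575.6, 101.7], [585.0, -4.7]]
28 232 452 [[573.1, 101.2], [582.5, -5.2]]
34 232 451 [[570.5, 101.2], [579.8, -5.3]]
250 [134, 135, 135, 133, 145, 134, 127, 117, 77, 84, 59, 95, 365, 426, 425]
275 [130, 128, 133, 131, 142, 139, 131, 106, 192, 415, 419, 420, 420, 424, 423]
300 [131, 137, 143, 134, 140, 131, 130, 87, 226, 418, 420, 422, 424, 422, 418]
325 [128, 133, 138, 142, 135, 136, 129, 75, 229, 419, 420, 422, 420, 422, 425]
350 [132, 129, 133, 130, 133, 146, 131, 81, 283, 425, 418, 421, 417, 420, 424]
375 [128, 129, 126, 128, 136, 126, 125, 62, 339, 425, 421, 423, 423, 422, 424]
400 [122, 136, 131, 137, 130, 134, 120, 67, 348, 426, 420, 418, 418, 421, 418]
425 [133, 132, 128, 137, 131, 141, 111, 78, 64, 51, 42, 338, 424, 421, 417]
130 256 382
150 257 380
180 259 378
210 260 376
230 261 375
(array([466.5,  49.8,  44.2]), array([-1.573,  0.005, -3.052]))
```

Run:
```python
from h import *
C=cam("wrist")
p=cast(C,[(319,130),(318,230),(320,116),(318,294),(256,130),(382,130)],56.9); print(p.round(1).tolist())
d=p[0]-p[1]; print("card yaw",np.degrees(np.arctan2(d[1],d[0])))
e=cast(C,[(232,39.5),(451,38)],24); mid=e.mean(0); d=e[0]-e[1]; a=np.arctan2(d[1],d[0])-np.pi/2; print("org",e,mid,np.degrees(a))
u=np.array([np.cos(a),np.sin(a)]);n=np.array([-u[1],u[0]])
cc=(p[2]+p[3])/2; print("card centre rel mouth along,lat",(cc-mid)@u,(cc-mid)@n, "tcp",(r.sense()["eef_pos"][:2]-mid)@u,(r.sense()["eef_pos"][:2]-mid)@n)
```

```text
[[530.7, 55.1], [485.2, 51.5], [536.4, 55.2], [450.9, 48.4], [528.3, 81.7], [533.0, 28.5]]
card yaw 4.520573173428191
org [[568.03910101 101.15396942]
 [578.11674116  -5.67132086]] [573.07792109  47.74132428] 5.389196175755337
card centre rel mouth along,lat -78.70058275151905 11.498050296077349 tcp -105.88439839858732 12.035296934904938
```

>>> apply_moves(plan="0 0 1.2 0 -0.7 0 0.6;0 2 0 0 0 0 0.6;0 2 0 0 0 0 0.6;0 0 0 0 0 0 0.6;0 0 0 0 0 0 0.6")

```text
clock: 9.5
eef_pos: [468.9, 37.6, 4.0]
tcp_rot: [-1.572, 0.007, -3.021]
contact_force: [0.3, 0.6, 0.1]
opening: 0.664
```

Run:
```python
from h import *
for i in range(2):
    go(480,41,-2,-174.2); im=r.grab_frame("wrist")
cv2.imwrite("pics/w6.png",im)
```

```text
shift [-1.13  0.61 -0.2 ] turn [ 0.09  1.12 -0.41] at [468.9  37.6   4. ] [-1.572  0.007 -3.021] q6 1.52 op 0.664 F [0.3 0.6 0.1]
shift [-1.14  0.62 -0.2 ] turn [ 0.09  1.1  -0.42] at [468.9  37.7   4.1] [-1.572  0.007 -3.021] q6 1.52 op 0.657 F [-0.1  0.5 -0.7]
```

View pics/w6.png

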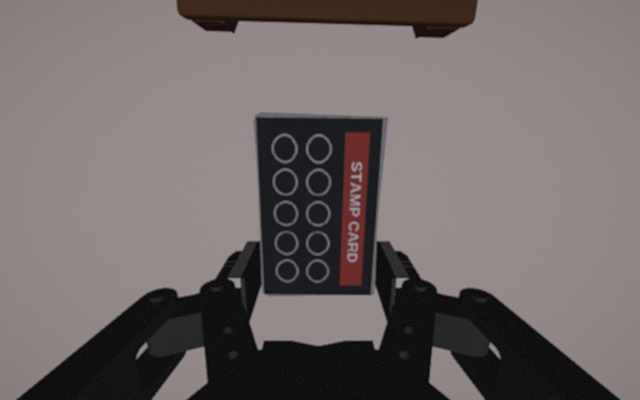

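```bash
cat > al.py <<'E'
from h import *
def al(L,R,cards,zt):
    C=cam("wrist"); e=cast(C,[L,R],24); mid=e.mean(0); d=e[0]-e[1]; a=np.arctan2(d[1],d[0])-np.pi/2
    u=np.array([np.cos(a),np.sin(a)]);n=np.array([-u[1],u[0]]); p=cast(C,cards,zt); dd=p[0]-p[1]; cc=p.mean(0)
    print("mid",mid,"orgyaw",np.degrees(a),"w",np.hypot(*d),"cardyaw",np.degrees(np.arctan2(dd[1],dd[0])),"len",np.hypot(*dd),"along,lat",(cc-mid)@u,(cc-mid)@n)
E
python3 - <<'E'
from al import *
im=cv2.imread("pics/w6.png");g=im.sum(2)
for c in (200,260,300,350,400,450): print(c,g[8:44:2,c].tolist())
for row in (6,10,14): 
    k=np.where(g[row]<200)[0]; k=k[(k>150)&(k<500)]; print(row,k.min(),k.max())
al((179,17),(475,22),[(320,115),(318,294)],16.7)
E
```

```text
200 [140, 134, 131, 121, 71, 67, 96, 66, 54, 180, 391, 417, 417, 412, 419, 412, 417, 419]
260 [135, 142, 132, 137, 125, 74, 98, 360, 420, 420, 418, 417, 419, 419, 417, 422, 421, 420]
300 [136, 136, 137, 133, 130, 100, 81, 203, 417, 418, 419, 416, 419, 420, 424, 419, 420, 420]
350 [132, 134, 134, 132, 137, 124, 89, 45, 313, 418, 418, 417, 416, 415, 421, 424, 422, 416]
400 [135, 135, 132, 132, 123, 132, 123, 69, 82, 347, 419, 422, 415, 421, 417, 417, 418, 417]
450 [130, 125, 136, 132, 124, 130, 129, 109, 72, 63, 98, 59, 90, 324, 417, 418, 416, 418]
6 178 475
10 178 475
14 180 474
mid [572.98573534  46.68614897] orgyaw 5.920478423948965 w 108.0944178011005 cardyaw 6.238334590121507 len 86.40053320189018 along,lat -76.93829346023423 1.7905204071641698
```

Nearly aligned (yaw off 0.9°, lateral under 1 mm). Correct, lower, and enter part way.

>>> apply_moves(plan="0 0 0 0 0.9 -0.4 0.6;0 0.5 0.05 0 0 0 0.6;0 0 0 0 0 0 0.6;-1.5 0 0 0 0 0 0.6;-1.5 0 0 0 0 0 0.6;-1 0 0 0 0 0 0.6;0 0 0 0 0 0 0.6")

```text
clock: 10.3
eef_pos: [512.4, 41.8, 1.3]
tcp_rot: [-1.572, 0.004, -3.037]
contact_force: [0.2, 0.4, -0.2]
opening: 0.662
```

Run:
```python
from h import *
for i in range(2):
    go(548,46,-2.5,-174.2); im=r.grab_frame("wrist")
cv2.imwrite("pics/w7.png",im)
```

```text
shift [-3.58  0.4  -0.04] turn [ 0.09  0.19 -0.22] at [512.4  41.8   1.3] [-1.572  0.004 -3.037] q6 1.54 op 0.662 F [ 0.2  0.4 -0.2]
shift [-3.68  0.38 -0.04] turn [ 0.09  0.19 -0.16] at [511.4  41.7   1.2] [-1.572e+00  3.000e-03 -3.037e+00] q6 1.54 op 0.658 F [ 0.7  0.1 -0. ]
```

View pics/w7.png

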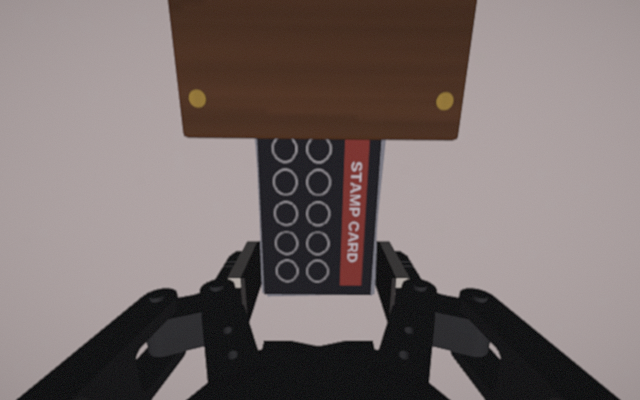

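Cards are entering under the shelf, centred (shelf 183–460, cards' middle at 319). Lower a little and push on.

>>> apply_moves(plan="0 0.4 0 0 0.2 0 0.6;0 0 0 0 0 0 0.6;-1 0 0 0 0 0 0.6;-1 0 0 0 0 0 0.6;-0.8 0 0 0 0 0 0.6;0 0 0 0 0 0 0.6")

```text
clock: 11.0
eef_pos: [539.1, 44.5, -3.6]
tcp_rot: [-1.572, 0.0, -3.041]
contact_force: [0.2, -0.7, -0.4]
opening: 0.664
```

Run:
```python
from h import *
for i in range(2):
    go(548,46,-2.5,-174.2); im=r.grab_frame("wrist")
cv2.imwrite("pics/w8.png",im)
g=im.sum(2).astype(int); print(g[130:240:4,310].tolist()); print(g[130:240:4,372].tolist())
```

```text
shift [-0.9  -0.11 -0.06] turn [ 0.09 -0.03 -0.01] at [539.1  44.5  -3.6] [-1.572  0.    -3.041] q6 1.55 op 0.664 F [ 0.2 -0.7 -0.4]
shift [-0.98 -0.12 -0.06] turn [ 0.09 -0.03  0.04] at [538.3  44.5  -3.7] [-1.572e+00 -1.000e-03 -3.041e+00] q6 1.55 op 0.659 F [ 0.   0.8 -1. ]
[188, 188, 176, 184, 172, 181, 185, 179, 184, 196, 194, 192, 189, 196, 185, 177, 178, 186, 186, 194, 127, 110, 172, 367, 112, 116, 384, 196]
[183, 185, 176, 175, 175, 180, 180, 184, 179, 190, 202, 187, 186, 203, 186, 186, 173, 179, 181, 187, 120, 122, 119, 113, 112, 113, 109, 111]
```

>>> apply_moves(plan="-0.6 0 0 0 0 0 0.6;-0.5 0 0 0 0 0 0.6;0 0 0 0 0 0 0.6")

```text
clock: 11.4
eef_pos: [548.1, 45.5, -3.9]
tcp_rot: [-1.572, -0.003, -3.041]
contact_force: [0.6, -0.6, 0.3]
opening: 0.666
```

>>> apply_moves(plan="-0.4 0 0 0 0 0 0.6;-0.3 0 0 0 0 0 0.6")

```text
clock: 11.6
eef_pos: [553.2, 46.0, -4.2]
tcp_rot: [-1.572, -0.008, -3.041]
contact_force: [-13.9, -2.1, 17.2]
opening: 0.663
```

Run:
```python
from h import *
for i in range(3):
    im=r.grab_frame("wrist"); go(553,46,-3,-174.2)
cv2.imwrite("pics/w9.png",im)
```

```text
shift [ 0.02 -0.12 -0.01] turn [ 0.09 -0.01  0.47] at [553.2  46.   -4.2] [-1.572 -0.008 -3.04 ] q6 1.55 op 0.662 F [-7.9 -1.   5.9]
shift [ 0.02 -0.11 -0.  ] turn [ 0.09 -0.    0.44] at [553.2  46.   -4.1] [-1.572 -0.008 -3.04 ] q6 1.55 op 0.661 F [-6.  -1.7  7.8]
shift [ 0.02 -0.11 -0.01] turn [ 0.09 -0.01  0.43] at [553.2  46.   -4.2] [-1.572 -0.008 -3.04 ] q6 1.55 op 0.662 F [-5.6 -0.4  6.6]
```

View pics/w9.png

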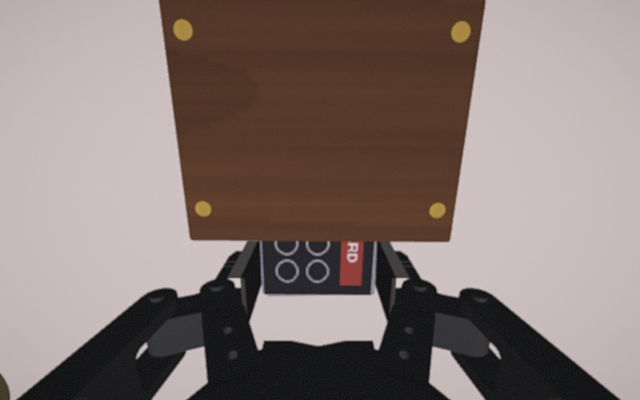

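The front edge is at row 240 and the cards' rear end at row 294, centred. Check protrusion (should be 37 mm).

Run:
```python
from h import *
im=cv2.imread("pics/w9.png");g=im.sum(2).astype(int); C=cam("wrist")
print(g[230:300:2,300].tolist())
e=cast(C,[(191,239.5),(450,240.5)],24); c=cast(C,[(264,294),(371,293)],9)
print(e.round(1),c.round(1)); d=e[0]-e[1];a=np.arctan2(d[1],d[0])-np.pi/2;u=np.array([np.cos(a),np.sin(a)])
print(np.degrees(a),(e.mean(0)-c.mean(0))@u, np.hypot(*d))
b=cast(C,[(183,30),(461,31),(437,210),(203,209)],24); print("brass",b.round(1),b.mean(0))
```

```text
[187, 194, 193, 207, 200, 177, 110, 121, 122, 121, 127, 124, 120, 121, 109, 127, 117, 120, 122, 120, 122, 120, 126, 123, 126, 125, 122, 123, 124, 126, 132, 115, 319, 563, 595]
[[569.2 100.5]
 [579.4  -6.4]] [[535.2  71.3]
 [541.1  18.3]]
5.49007240180294 36.20099882455223 107.3933066138134
brass [[647.  101.3]
 [656.    7.7]
 [592.1   1.9]
 [583.1  95.4]] [619.5445404   51.55523704]
```

Cards are home: 36–37 mm stands out and the stop was felt. Release, lift, and go over the ink pad.

>>> apply_moves(plan="0 0 0 0 0 0 0.2;0 0 0 0 0 0 0;0 0 0 0 0 0 0;0 0 0 0 0 0 0;0 -1 0 0 0 0 0;0 -4 0 0 0 0 0;0 -5 0 0 0 0 0;0 -5 0 0 0 0 0;0 0 4 0 0 0 0;0 0 4 0 0 0 0;0 0 4 0 0 0 0;0 0 4 0 0 0 0;0 0 4 0 0 0 0;0 0 4 0 0 0 0;0 0 4 0 0 0 0;0 0 0 0 0 0 0;0 0 0 0 0 0 0")

```text
clock: 13.45
eef_pos: [587.5, -243.3, 163.3]
tcp_rot: [-1.568, 0.006, -3.038]
contact_force: [-0.7, -0.9, -0.5]
opening: 0.999
```

Run:
```python
from h import *
for i in range(2):
    im=r.grab_frame("wrist"); go(580,-235,150,-174.2)
cv2.imwrite("pics/w10.png",im)
cv2.imwrite("pics/s10.png",r.grab_frame("scene")[150:250,250:470])
```

```text
shift [ 0.69  1.33 -0.9 ] turn [-0.2   0.19 -0.35] at [ 587.7 -243.2  163.4] [-1.567  0.006 -3.037] q6 1.07 op 0.999 F [ 1.2 -0.6  0.4]
shift [ 0.7   1.32 -0.81] turn [-0.19  0.24 -0.34] at [ 587.7 -242.3  163.3] [-1.568  0.006 -3.036] q6 1.07 op 1.002 F [0.1 0.4 0.1]
```

View pics/w10.png

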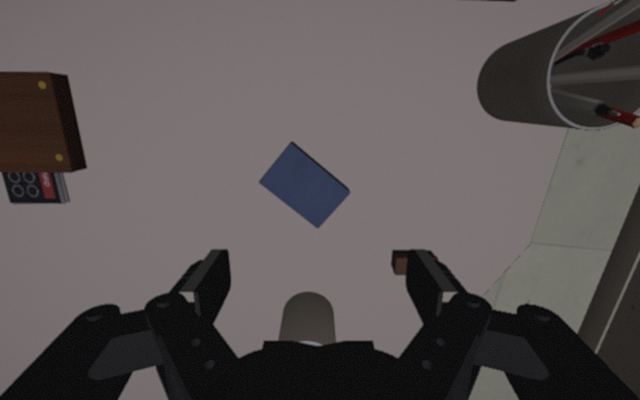

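Ink pad at (305,185), turned about 40°. The cards still stand in the slot at left. The till roll is below the gripper towards the robot.

Run:
```python
from h import *
im=cv2.imread("pics/w10.png"); C=cam("wrist")
hsv=cv2.cvtColor(im,cv2.COLOR_BGR2HSV)
m=(hsv[...,0]>100)&(hsv[...,0]<130)&(hsv[...,1]>60); m[240:]=0
print(rect(C,m,17,(305,185)))
m=(hsv[...,1]>60)&(hsv[...,0]<30);m[280:]=0
try: print("stampfoot",rect(C,m,15,(400,262)))
except Exception as e: print(e)
print(cast(C,[(393,251),(391,272)],12))
```

```text
(np.int32(14), [260, 143, 89, 84, 3761], array([ 585.8, -229.4,   75.4,   50.8,   55.7]))
stampfoot (np.int32(32), [393, 252, 15, 23, 277], array([ 510.7, -339.8,   27.2,   15.1,   10.8]))
[[ 522.92343775 -330.7029684 ]
 [ 497.52672528 -332.96728407]]
```

>>> apply_moves(plan="0 0 0 0 -8.4 0 0;0 0 0 0 -8.4 0 0;0 0 0 0 -8.4 0 0;0 0 0 0 -8.4 0 0;0 0 0 0 -8.4 0 0;0 0 0 0 -8.2 0 0;0 3 0 0 0 0 0;0 3 0 0 0 0 0;0 0 0 0 0 0 0;0 0 0 0 0 0 0")

```text
clock: 14.6
eef_pos: [589.2, -227.4, 105.0]
tcp_rot: [-1.565, 0.003, -2.12]
contact_force: [-0.6, 0.2, -0.1]
opening: 1.002
```

Run:
```python
from h import *
for i in range(2):
    im=r.grab_frame("wrist"); go(586,-229,60,-124.3)
cv2.imwrite("pics/w11.png",im)
C=cam("wrist"); hsv=cv2.cvtColor(im,cv2.COLOR_BGR2HSV)
m=(hsv[...,0]>100)&(hsv[...,0]<130)&(hsv[...,1]>60); m[270:]=0
ys,xs=np.where(m); print(xs.min(),xs.max(),ys.min(),ys.max())
print(rect(C,m,17,(int(np.median(xs)),int(np.median(ys)))))
```

```text
shift [ 0.31  4.5  -0.2 ] turn [-0.33  2.82 -0.17] at [ 589.  -227.3  105. ] [-1.565  0.003 -2.12 ] q6 0.18 op 1.0 F [ 0.2  1.2 -0.4]
shift [ 0.3   4.54 -0.25] turn [-0.39  2.8  -0.18] at [ 589.3 -227.7  105.4] [-1.564  0.003 -2.121] q6 0.18 op 0.997 F [ 0.  -0.1  0.1]
192 597 2 269
(np.int32(7), [284, 159, 65, 93, 5571], array([ 585.8, -230.1,   77.4,   50.1,   55.8]))
```

>>> apply_moves(plan="0.3 3 -0.1 -0.4 2.8 -0.2 0;0.1 4 -0.1 0 0 0 0;0 1.5 0 0 0 0 0;0 0 0 0 0 0 0;0 0 0 0 0 0 0")

```text
clock: 15.2
eef_pos: [591.7, -231.7, 26.8]
tcp_rot: [-1.559, 0.002, -2.171]
contact_force: [-0.4, 0.2, -0.1]
opening: 1.004
```

Run:
```python
from h import *
for i in range(2):
    im=r.grab_frame("wrist"); go(585.8,-230.1,-1,-124.2)
C=cam("wrist"); hsv=cv2.cvtColor(im,cv2.COLOR_BGR2HSV)
m=(hsv[...,0]>100)&(hsv[...,0]<130)&(hsv[...,1]>60); m[330:]=0;m[:,:240]=0;m[:,400:]=0
print(rect(C,m,17,(318,250)))
```

```text
shift [ 0.21  2.8  -0.64] turn [-0.7  -0.17 -0.14] at [ 592.  -231.8   27.1] [-1.559e+00  2.000e-03 -2.171e+00] q6 0.22 op 1.002 F [ 0.3  0.1 -0.5]
shift [ 0.21  2.82 -0.66] turn [-0.72 -0.17 -0.14] at [ 592.1 -231.9   27.3] [-1.558  0.003 -2.171] q6 0.22 op 1.003 F [-0.6  0.1 -0.3]
(np.int32(3), [258, 179, 95, 129, 11309], array([ 585.9, -229.2,   78.2,   50.3,   55.7]))
```

>>> apply_moves(plan="0.2 0.8 -0.6 -0.7 -0.1 -0.1 0;0 1.2 0 0 0 0 0;0 0.7 0 0 0 0 0.1;0 0 0 0 0 0 0.1;0 0 0 0 0 0 0.1")

```text
clock: 15.8
eef_pos: [587.2, -230.7, 0.7]
tcp_rot: [-1.568, 0.001, -2.169]
contact_force: [0.4, -1.2, -0.5]
opening: 0.895
```

Run:
```python
from h import *
im=r.grab_frame("wrist"); go(585.8,-229.6,-1,-124.2)
```

```text
shift [-0.01  0.17 -0.17] turn [-0.18 -0.05 -0.08] at [ 587.1 -230.7    0.8] [-1.568e+00  1.000e-03 -2.169e+00] q6 0.22 op 0.903 F [-0.2  0.5 -0.2]
```

>>> apply_moves(plan="0 0.1 -0.2 0 0 0 0.3;0 0 0 0 0 0 0.6;0 0 0 0 0 0 0.6;0 0 0 0 0 0 0.6;0 0 0 0 0 0 0.6;0 -1 0 0 0 0 0.6;0 0 0 0 0 0 0.6", squeeze=30)

```text
clock: 16.55
eef_pos: [585.7, -229.6, 11.1]
tcp_rot: [-1.567, 0.002, -2.169]
contact_force: [0.2, -0.3, -0.4]
opening: 0.602
```

Run:
```python
from h import *
im=r.grab_frame("wrist"); go(585.8,-229.6,-1,-124.2)
C=cam("wrist"); hsv=cv2.cvtColor(im,cv2.COLOR_BGR2HSV)
m=(hsv[...,0]>100)&(hsv[...,0]<130)&(hsv[...,1]>60); m[330:]=0;m[:,:240]=0;m[:,400:]=0
print(rect(C,m,17+10,(318,230)))
```

```text
shift [-0.01  1.15  0.06] turn [-0.17 -0.05 -0.08] at [ 585.2 -229.4   10.5] [-1.568e+00  1.000e-03 -2.169e+00] q6 0.22 op 0.601 F [ 0.   0.  -0.1]
(np.int32(10), [261, 191, 115, 139, 14968], array([ 586.6, -227.2,   72.2,   52.4,   55.6]))
```

Run:
```python
from h import *
s=r.sense(); s=dict(s); s["eef_pos"]=np.array([538.9,144.6,228.7]); s["tcp_rot"]=np.array([-1.573,-.001,.018])
C=cam("wrist",s)
print(cast(C,[(280,299),(262,310),(290,312),(235,352),(333,330)],30).round())
```

```text
[[709.  97.]
 [727.  72.]
 [729. 110.]
 [797.  32.]
 [757. 169.]]
```

>>> apply_moves(plan="0 -4 0 0 0 0 0.6;0 -4 0 0 0 0 0.6;0 0 0 0 -8 0 0.6;0 0 0 0 -8 0 0.6;0 0 0 0 -8 0 0.6;0 0 0 0 -8 0 0.6;0 0 0 0 -7.8 0 0.6;0 0 0 0 0 0 0.6;0 0 0 0 0 0 0.6")

```text
clock: 17.5
eef_pos: [584.7, -229.2, 94.5]
tcp_rot: [-1.567, -0.001, -1.451]
contact_force: [0.1, -0.2, -0.5]
opening: 0.604
```

Run:
```python
from h import *
im=r.grab_frame("wrist"); go(619.3,51.5,90,-84.5)
```

```text
shift [-27.46   0.44   6.79] turn [-0.22  1.35  0.07] at [ 584.7 -229.3   94.5] [-1.567e+00 -1.000e-03 -1.451e+00] q6 -0.5 op 0.602 F [-0.2 -0.4 -0.2]
```

>>> apply_moves(plan="-4 0 1 0 1.3 0 0.6;-4 0 1 0 0 0 0.6;-4 0 1 0 0 0 0.6;-4 0 1 0 0 0 0.6;-4 0 1 0 0 0 0.6;-4 0 1 0 0 0 0.6;-3.2 0 0.7 0 0 0 0.6;0 0 0 0 0 0 0.6;0 0 0 0 0 0 0.6")

```text
clock: 18.45
eef_pos: [629.4, 56.7, 94.3]
tcp_rot: [-1.565, -0.002, -1.506]
contact_force: [0.6, -0.5, -1.3]
opening: 0.599
```

Run:
```python
from h import *
im=r.grab_frame("wrist"); go(619.3,51.5,90,-84.5); cv2.imwrite("pics/w12.png",im)
```

```text
shift [ 0.43  0.43 -1.04] turn [-0.35 -1.81  0.09] at [629.4  56.5  94.3] [-1.565 -0.002 -1.506] q6 0.02 op 0.605 F [ 0.2  1.  -0.3]
```

View pics/w12.png

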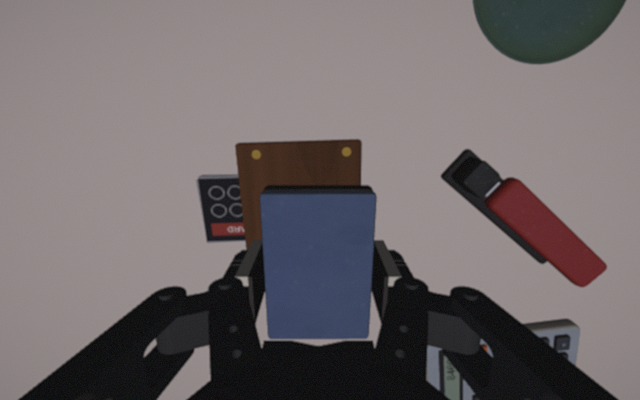

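The pad is held squarely over the shelf; shelf corners at (237,144) and (361,140). I'll use these for the placing correction.

Run:
```python
from h import *
C=cam("wrist"); im=cv2.imread("pics/w12.png"); hsv=cv2.cvtColor(im,cv2.COLOR_BGR2HSV)
e=cast(C,[(237,144),(361,140)],24); d=e[1]-e[0]; a=np.arctan2(d[1],d[0]); u=np.array([np.cos(a),np.sin(a)]); n=np.array([-u[1],u[0]])
print("edge",e.round(1),np.degrees(a),np.hypot(*d),"centre",(e.mean(0)-55*n).round(1))
b=cast(C,[(256,154.5),(346,152)],24); print("brass",b.round(1),(b.mean(0)-47.2*n).round(1))
p=cast(C,[(263,196),(374,194),(368,338),(267,338)],94.3+17); print("pad",p.round(1).tolist(),p.mean(0).round(1),pose())
```

```text
edge [[570.2 101.7]
 [656.8 109.9]] 5.40826679545034 87.01301380673851 centre [618.7  51. ]
brass [[583.5  95.1]
 [647.  100.9]] [619.7  51. ]
pad [[603.2, 91.5], [651.4, 95.3], [657.3, 19.3], [606.0, 16.3]] [629.5  55.6] (array([629.4,  56.5,  94.3]), array([-1.565, -0.002, -1.506]))
```

>>> apply_moves(plan="0.4 1.5 -1 -0.3 -1.8 0 0.6;0 1.5 0 0 0 0 0.6;0 1.5 0 0 0 0 0.6;0 0 0 0 0 0 0.6;0 0 0 0 0 0 0.6")

```text
clock: 19.0
eef_pos: [620.3, 47.4, 46.9]
tcp_rot: [-1.569, -0.002, -1.484]
contact_force: [-0.0, 0.3, 1.1]
opening: 0.599
```

Run:
```python
from h import *
im=r.grab_frame("wrist"); go(619.2,52,26,-84.6)
```

```text
shift [-0.47  2.08 -0.05] turn [-0.06 -0.42  0.13] at [620.1  47.4  46.9] [-1.57  -0.002 -1.484] q6 -0.01 op 0.602 F [-0.7  0.3 -0.8]
```

>>> apply_moves(plan="-0.45 0.6 0 0 -0.4 0 0.6;0 0.8 0 0 0 0 0.6;0 0.3 0 0 0 0 0.6;0 0 0 0 0 0 0.6;0 0 0 0 0 0 0.6")

```text
clock: 19.55
eef_pos: [620.9, 52.6, 29.4]
tcp_rot: [-1.568, -0.002, -1.477]
contact_force: [-0.1, 0.1, 0.2]
opening: 0.602
```

Run:
```python
from h import *
im=r.grab_frame("wrist"); go(619.2,52,25,-84.6)
```

```text
shift [ 0.04  0.45 -0.17] turn [-0.18 -0.    0.12] at [620.9  52.6  29.5] [-1.568 -0.002 -1.477] q6 -0.01 op 0.599 F [-0.2  0.2  0.1]
```

Lower the last few mm with fine steps until contact.

>>> apply_moves(plan="0 0.25 -0.15 -0.1 0 0 0.6;0 0.15 0 0 0 0 0.6;0 0 0 0 0 0 0.6")

```text
clock: 19.9
eef_pos: [619.6, 52.4, 25.7]
tcp_rot: [-1.569, -0.002, -1.477]
contact_force: [-0.1, 0.1, -0.4]
opening: 0.597
```

>>> apply_moves(plan="0 0.15 0 0 0 0 0.6;0 0 0 0 0 0 0.6")

```text
clock: 20.1
eef_pos: [619.7, 52.4, 24.2]
tcp_rot: [-1.568, -0.002, -1.477]
contact_force: [1.1, -0.5, -0.2]
opening: 0.601
```

>>> apply_moves(plan="0 0.15 0 0 0 0 0.6;0 0 0 0 0 0 0.6")

```text
clock: 20.3
eef_pos: [620.1, 52.4, 24.4]
tcp_rot: [-1.568, -0.002, -1.477]
contact_force: [-0.1, -0.1, 0.0]
opening: 0.597
```

>>> apply_moves(plan="0 0.2 0 0 0 0 0.6;0 0.1 0 0 0 0 0.6")

```text
clock: 20.5
eef_pos: [620.4, 52.4, 23.9]
tcp_rot: [-1.567, -0.002, -1.477]
contact_force: [-3.6, -0.5, 10.2]
opening: 0.599
```

Contact felt. Release and lift.

>>> apply_moves(plan="0 0 0 0 0 0 0.3;0 0 0 0 0 0 0.1;0 0 0 0 0 0 0;0 0 0 0 0 0 0;0 -1 0 0 0 0 0;0 -3 0 0 0 0 0;0 -3 0 0 0 0 0;0 -3 0 0 0 0 0;0 -3 0 0 0 0 0;0 0 0 0 0 0 0")

```text
clock: 21.5
eef_pos: [619.4, 52.6, 159.9]
tcp_rot: [-1.569, -0.002, -1.477]
contact_force: [0.4, 0.2, -0.3]
opening: 1.003
```

Run:
```python
from h import *
im=r.grab_frame("wrist"); s=r.sense(); cv2.imwrite("pics/w13.png",im); go(443,252,100,-84.6)
C=cam("wrist"); hsv=cv2.cvtColor(im,cv2.COLOR_BGR2HSV)
m=(hsv[...,0]>100)&(hsv[...,0]<130)&(hsv[...,1]>60); m[:,:200]=0;m[:,440:]=0
ys,xs=np.where(m[150:230]); at=(int(np.median(xs)),int(np.median(ys))+150)
print(at,rect(C,m,41,at))
m=(hsv[...,1]>90)&(hsv[...,0]<20)&(hsv[...,2]<130)
for row in range(100,200,12):
    k=np.where(m[row])[0]; k=k[(k>200)&(k<440)]; print(row,k.min() if len(k) else None,k.max() if len(k) else None)
```

```text
shift [-21.52   5.76 -15.58] turn [ 0.05 -0.01  0.12] at [618.4  52.5 158. ] [-1.572 -0.002 -1.477] q6 -0.01 op 0.999 F [-0.3  0.   0.2]
(318, 189) (np.int32(1), [290, 150, 58, 83, 4645], array([618.8,  52.5,  76.5,  50.5, -84.7]))
100 None None
112 None None
124 None None
136 268 362
148 268 362
160 268 361
172 269 361
184 269 360
196 243 360
```

View pics/w13.png

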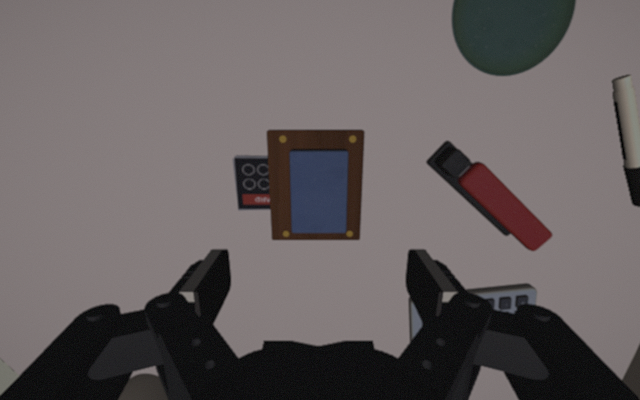

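Pad lies square in the middle (318,190), with cards still home. Next the tape.

>>> apply_moves(plan="-4 0 -3 0 0 0 0;-4 0 -3 0 0 0 0;-4 0 -3 0 0 0 0;-4 0 -3 0 0 0 0;-4 1 -2 0 0 0 0;-1 2 -1 0 0 0 0;0 2 0 0 0 0 0;0 0 0 0 0 0 0;0 0 0 0 0 0 0")

```text
clock: 22.45
eef_pos: [440.9, 249.9, 101.4]
tcp_rot: [-1.577, -0.005, -1.479]
contact_force: [0.2, 0.3, 1.2]
opening: 1.004
```

```bash
cat >> h.py <<'E'
def tape(C,im,z,box):
    x0,x1,y0,y1=box; hsv=cv2.cvtColor(im,cv2.COLOR_BGR2HSV)
    m=((hsv[...,0]>12)&(hsv[...,0]<35)&(hsv[...,1]>50)&(hsv[...,2]>100)).astype(np.uint8); k=np.zeros_like(m); k[y0:y1,x0:x1]=1; m*=k
    n,l,st,_=cv2.connectedComponentsWithStats(m); i=1+np.argmax(st[1:,4])
    c=max(cv2.findContours((l==i).astype(np.uint8),cv2.RETR_EXTERNAL,cv2.CHAIN_APPROX_NONE)[0],key=cv2.contourArea)[:,0]
    (x,y),rad=cv2.minEnclosingCircle(cast(C,c,z).astype(np.float32)); e=cv2.fitEllipse(cast(C,cv2.convexHull(c)[:,0],z).astype(np.float32))
    print("tape",st[i].tolist(),"circ",round(x,1),round(y,1),round(rad,1),"ell",np.round(e[0],1),np.round(e[1],1))
E
python3 - <<'E'
from h import *
C0=None
im=r.grab_frame("wrist"); go(446,252,40,-84.6); C=cam("wrist"); cv2.imwrite("pics/w14.png",im)
tape(C,im,18,(100,540,60,330))
E
```

```text
shift [-0.21  6.14  0.57] turn [ 0.38 -0.15  0.29] at [440.9 249.7 101.5] [-1.577 -0.005 -1.479] q6 0.42 op 0.998 F [-0.1 -0.   0.1]
tape [288, 166, 75, 71, 2315] circ 446.1 251.4 29.6 ell [446.2 251.3] [58.5 59. ]
```

>>> apply_moves(plan="-0.1 3 0.6 0.3 0 0.3 0;0 4 0 0 0 0 0;0 1.5 0 0 0 0 0;0 0 0 0 0 0 0;0 0 0 0 0 0 0")

```text
clock: 23.0
eef_pos: [452.7, 251.1, 18.6]
tcp_rot: [-1.564, 0.004, -1.484]
contact_force: [-0.4, 0.0, 0.2]
opening: 1.0
```

Run:
```python
from h import *
im=r.grab_frame("wrist"); go(446.1,251.4,0,-84.6); C=cam("wrist"); cv2.imwrite("pics/w15.png",im)
tape(C,im,18,(240,400,100,345))
```

```text
shift [-0.07  1.88 -0.68] turn [-0.41 -0.4  -0.21] at [452.8 251.2  18.9] [-1.564  0.004 -1.484] q6 0.42 op 0.998 F [ 0.3 -0.6 -0.1]
tape [249, 197, 114, 103, 5237] circ 446.5 252.0 29.8 ell [446.4 251.9] [59.1 59.4]
```

>>> apply_moves(plan="-0.1 0.4 -0.6 -0.4 -0.4 -0.2 0;0 0.7 0 0 0 0 0;0 0.5 0 0 0 0 0.1;0 0 0 0 0 0 0.15;0 0 0 0 0 0 0.15")

```text
clock: 23.55
eef_pos: [448.4, 252.7, 4.9]
tcp_rot: [-1.566, 0.002, -1.476]
contact_force: [-0.7, -0.3, 0.1]
opening: 0.845
```

Run:
```python
from h import *
im=r.grab_frame("wrist"); go(446.4,251.9,0,-84.6); C=cam("wrist")
tape(C,im,18,(240,400,100,345))
```

```text
shift [ 0.06  0.48 -0.21] turn [-0.26  0.01 -0.12] at [448.4 252.7   4.9] [-1.566  0.002 -1.476] q6 0.42 op 0.85 F [ 0.1  0.6 -0.4]
tape [252, 210, 123, 109, 6136] circ 446.2 252.0 29.7 ell [446.2 251.9] [59.1 59.3]
```

>>> apply_moves(plan="0.07 0.4 -0.2 -0.2 0 -0.1 0.15;0 0 0 0 0 0 0.15;0 0 0 0 0 0 0.5;0 0 0 0 0 0 0.5;0 0 0 0 0 0 0.5;0 0 0 0 0 0 0.5", squeeze=30)

```text
clock: 24.2
eef_pos: [446.5, 251.9, 1.0]
tcp_rot: [-1.57, 0.0, -1.476]
contact_force: [0.6, 0.1, -0.6]
opening: 0.687
```

Run:
```python
from h import *
im=r.grab_frame("wrist"); go(446.4,251.9,0,-84.6); C=cam("wrist")
tape(C,im,18,(240,400,100,345))
```

```text
shift [-0.    0.1  -0.01] turn [-0.06  0.01 -0.02] at [446.5 251.9   1. ] [-1.57   0.    -1.476] q6 0.42 op 0.684 F [-0.1  0.1  0.2]
tape [256, 211, 124, 113, 6420] circ 446.5 251.9 29.8 ell [446.5 251.9] [59.  59.4]
```

>>> apply_moves(plan="0 -2 0 0 0 0 0.5;0 -4 0 0 0 0 0.5;0 -4 0 0 0 0 0.5;0 0 0 0 0 0 0.5;0 0 0 0 0 0 0.5")

```text
clock: 24.75
eef_pos: [445.6, 251.3, 103.1]
tcp_rot: [-1.572, -0.001, -1.476]
contact_force: [-0.6, 0.3, -0.5]
opening: 0.686
```

Run:
```python
from h import *
im=r.grab_frame("wrist"); go(618.8,52.2,100,-84.6); C=cam("wrist"); z=r.sense()["eef_pos"][2]; cv2.imwrite("pics/w16.png",im)
tape(C,im,18+z,(240,400,100,345))
```

```text
shift [21.47  0.31 15.33] turn [0.06 0.01 0.04] at [445.9 251.5 103.1] [-1.572e+00 -1.000e-03 -1.476e+00] q6 0.42 op 0.683 F [-0.3  0.6  0.1]
tape [256, 211, 125, 113, 6427] circ 445.9 252.2 29.5 ell [445.9 252.2] [58.6 58.9]
```

Held, tape centre on the TCP. Carry it to above the pad.

>>> apply_moves(plan="4 0 2.8 0 0 0 0.5;4 0 2.8 0 0 0 0.5;4 0 2.8 0 0 0 0.5;4 0 2.8 0 0 0 0.5;4 0 2.8 0 0 0 0.5;1 0 0.8 0 0 0 0.5;0 0 0 0 0 0 0.5;0 0 0 0 0 0 0.5")

```text
clock: 25.6
eef_pos: [613.3, 50.3, 91.2]
tcp_rot: [-1.586, -0.001, -1.472]
contact_force: [-0.9, 0.3, -0.1]
opening: 0.687
```

Run:
```python
from h import *
im=r.grab_frame("wrist"); go(618.8,52.2,60,-84.6); C=cam("wrist"); cv2.imwrite("pics/w17.png",im)
```

```text
shift [-0.1   3.11  0.64] turn [0.87 0.28 0.05] at [613.   50.6  91.2] [-1.586e+00 -1.000e-03 -1.472e+00] q6 -0.02 op 0.682 F [-0.  -0.8  0.3]
```

>>> apply_moves(plan="-0.1 1 0.6 0.9 0.3 0 0.5;0 1 0 0 0 0 0.5;0 1 0 0 0 0 0.5;0 0 0 0 0 0 0.5;0 0 0 0 0 0 0.5")

```text
clock: 26.15
eef_pos: [614.0, 57.5, 58.7]
tcp_rot: [-1.575, -0.0, -1.471]
contact_force: [-0.5, 0.2, -0.4]
opening: 0.685
```

Run:
```python
from h import *
im=r.grab_frame("wrist"); go(618.8,52.2,43,-84.6); C=cam("wrist"); cv2.imwrite("pics/w17.png",im)
hsv=cv2.cvtColor(im,cv2.COLOR_BGR2HSV)
m=(hsv[...,0]>100)&(hsv[...,0]<130)&(hsv[...,1]>60)
b=np.where(m[:,280:360].sum(1)>20)[0]; print("blue rows",b.min(),b.max())
m=(hsv[...,1]>90)&(hsv[...,0]<15)&(hsv[...,2]<130)
b=np.where(m[:,280:360].sum(1)>20)[0]; print("brown rows",b.min(),b.max())
tape(C,im,18+r.sense()["eef_pos"][2]-1,(240,400,100,345))
```

```text
shift [0.57 1.57 0.44] turn [0.23 0.34 0.01] at [613.9  57.5  58.7] [-1.575 -0.    -1.471] q6 -0.01 op 0.688 F [-0.9  0.6  0.8]
blue rows 185 282
brown rows 152 180
tape [256, 210, 125, 113, 6729] circ 615.3 57.0 31.4 ell [614.3  57.6] [59.3 60.8]
```

>>> apply_moves(plan="0.55 0.3 0.4 0.2 0.3 0 0.5;0 0.5 0 0 0 0 0.5;0 0.3 0 0 0 0 0.5;0 0 0 0 0 0 0.5;0 0 0 0 0 0 0.5")

```text
clock: 26.7
eef_pos: [619.6, 51.7, 47.8]
tcp_rot: [-1.569, -0.0, -1.477]
contact_force: [-0.2, 0.4, -0.6]
opening: 0.689
```

Run:
```python
from h import *
im=r.grab_frame("wrist"); go(618.8,52.2,42,-84.6); C=cam("wrist"); cv2.imwrite("pics/w17.png",im)
hsv=cv2.cvtColor(im,cv2.COLOR_BGR2HSV)
m=(hsv[...,0]>100)&(hsv[...,0]<130)&(hsv[...,1]>60)
row=m[195:205,240:420]; k=np.where(row.sum(0)>5)[0]+240; b=np.where(m[:,280:360].sum(1)>20)[0]
p=cast(C,[(k.min(),b.min()),(k.max(),b.min())],41); print(k.min(),k.max(),b.min(),p.round(1),"far edge mid",p.mean(0).round(1)," expected far edge mid",(np.array([618.8,52.5])+39*np.array([-.094,.9956])).round(1))
```

```text
shift [-0.06  0.58 -0.07] turn [-0.08 -0.02  0.02] at [619.6  51.7  47.8] [-1.569 -0.    -1.477] q6 -0.01 op 0.685 F [-0.8 -0.1 -0.7]
271 368 179 [[592.3  87.9]
 [641.5  92.4]] far edge mid [616.9  90.1]  expected far edge mid [615.1  91.3]
```

>>> apply_moves(plan="0 0.3 0 0 0 0 0.5;0 0.15 0 0 0 0 0.5;0 0 0 0 0 0 0.5")

```text
clock: 27.05
eef_pos: [619.7, 51.7, 43.2]
tcp_rot: [-1.569, -0.0, -1.477]
contact_force: [-0.1, 0.2, -0.7]
opening: 0.685
```

>>> apply_moves(plan="0 0.2 0 0 0 0 0.5;0 0.1 0 0 0 0 0.5")

```text
clock: 27.25
eef_pos: [619.9, 51.7, 42.0]
tcp_rot: [-1.569, -0.0, -1.477]
contact_force: [-5.7, -1.4, 15.8]
opening: 0.689
```

>>> apply_moves(plan="0 0 0 0 0 0 0.25;0 0 0 0 0 0 0.1;0 0 0 0 0 0 0;0 0 0 0 0 0 0;0 -1 0 0 0 0 0;0 -3 0 0 0 0 0;0 -3 0 0 0 0 0;0 -4 0 0 0 0 0;0 -3 0 0 0 0 0;0 0 0 0 0 0 0;0 0 0 0 0 0 0")

```text
clock: 28.35
eef_pos: [619.2, 51.8, 189.9]
tcp_rot: [-1.569, -0.0, -1.477]
contact_force: [-0.5, -0.5, -0.6]
opening: 1.002
```

Run:
```python
from h import *
im=r.grab_frame("wrist"); cv2.imwrite("pics/w18.png",im); go(513,-356,200,-84.6); C=cam("wrist")
tape(C,im,59,(240,400,60,260))
hsv=cv2.cvtColor(im,cv2.COLOR_BGR2HSV)
m=(hsv[...,0]>100)&(hsv[...,0]<130)&(hsv[...,1]>60);m[:,:240]=0;m[:,400:]=0;m[260:]=0
ys,xs=np.where(m); P=cast(C,np.c_[xs,ys],41); print("pad",np.round(cv2.minAreaRect(P.astype(np.float32)),1) if 0 else cv2.minAreaRect(P.astype(np.float32)))
```

```text
shift [ 39.6   -1.02 -14.43] turn [-0.11 -0.    0.02] at [619.5  51.8 189.9] [-1.569 -0.    -1.477] q6 -0.01 op 1.001 F [0.5 0.3 1. ]
tape [288, 158, 63, 61, 1721] circ 620.4 51.6 29.7 ell [620.5  51.7] [59.  59.2]
pad ((597.333984375, 49.44523239135742), (98.67133331298828, 78.34400177001953), 5.531705379486084)
```

Tape is centred on the pad within about 1 mm. Now go over the stamp.

>>> apply_moves(plan="4 0 -1.4 0 0 0 0;4 0 -1.4 0 0 0 0;4 0 -1.4 0 0 0 0;4 0 -1.4 0 0 0 0;4 0 -1.4 0 0 0 0;4 0 -1.4 0 0 0 0;4 0 -1.4 0 0 0 0;4 0 -1.4 0 0 0 0;4 0 -1.4 0 0 0 0;2 0 -1.4 0 0 0 0;0 0 0 0 0 0 0;0 0 0 0 0 0 0")

```text
clock: 29.6
eef_pos: [504.9, -350.9, 173.7]
tcp_rot: [-1.588, 0.011, -1.474]
contact_force: [-0.1, 0.1, 0.2]
opening: 0.995
```

Run:
```python
from h import *
im=r.grab_frame("wrist"); go(513,-356,130,-84.6); cv2.imwrite("pics/w19.png",im)
C=cam("wrist"); p=proj(C,[513,-356,32])[0].astype(int); print(p)
sd=r.grab_frame("side"); c=proj(cam("side"),[513,-356,32])[0].astype(int); print(c)
a=im[max(0,p[1]-90):p[1]+90,p[0]-100:p[0]+100]; b=sd[c[1]-45:c[1]+45,c[0]-45:c[0]+45]
cv2.imwrite("pics/v19.png",np.hstack([cv2.resize(a,(400,360)) if a.shape[0]==180 else cv2.resize(a,None,fx=2,fy=2)[:360],cv2.resize(b,(360,360))]) if a.shape[0]==180 else im)
```

```text
shift [0.67 4.34 0.83] turn [ 1.01  0.19 -0.62] at [ 504.9 -350.5  173.6] [-1.588  0.011 -1.473] q6 -0.7 op 1.0 F [-0.3  1.1  0.2]
[328 193]
[347 301]
```

View pics/v19.png

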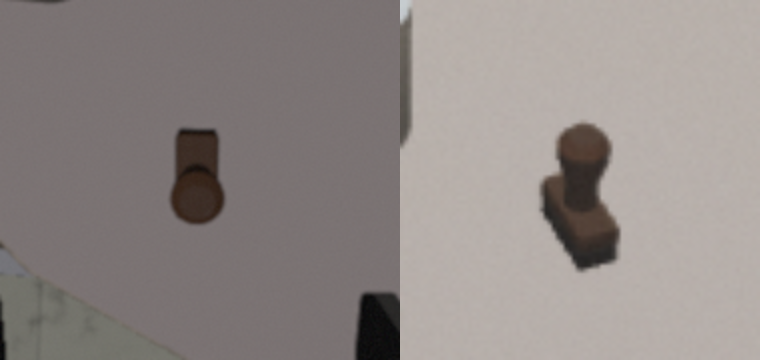

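Left: the stamp from above with knob at crop (197,195) and foot sides at columns 177–217, in line with the tool. Right: an upright handle on a foot about 16 mm high. The flat foot faces suit gripping across 25 mm.

Run:
```python
from h import *
C=cam("wrist"); im=cv2.imread("pics/w19.png"); g=im.sum(2).astype(int)
for row in (174,178,182):
    k=np.where(g[row,300:360]<250)[0]+300; print(row,k.min(),k.max())
print("knob",cast(C,[(326.7,200.5)],53).round(1),cast(C,[(326.7,200.5)],58).round(1))
e=cast(C,[(316.5,170),(336.5,170)],16); print("foot edge",e.round(1),np.degrees(np.arctan2(*(e[1]-e[0])[::-1])))
print("foot centre",(e.mean(0)-23*np.array([-.094,.9956])).round(1))
from numpy import array
s=cam("side"); print("knob tri side (583,147) crop ->", cast(s,[(302+583*0+ (583-400)/4,256+147/4)],53).round(1))
```

```text
174 316 336
178 316 336
182 316 336
knob [[ 512.1 -356.5]] [[ 511.9 -355. ]]
foot edge [[ 499.9 -336.3]
 [ 520.1 -334.2]] 5.758999134092301
foot centre [ 512.2 -358.1]
knob tri side (583,147) crop -> [[ 512.5 -354.8]]
```

>>> apply_moves(plan="0.6 3 0.8 1 0.2 -0.6 0;0 4 0 0 0 0 0;0 3 0 0 0 0 0;0 0 0 0 0 0 0;0 0 0 0 0 0 0")

```text
clock: 30.2
eef_pos: [518.1, -349.9, 72.6]
tcp_rot: [-1.567, -0.001, -1.469]
contact_force: [-0.6, 1.1, 0.1]
opening: 1.003
```

Run:
```python
from h import *
im=r.grab_frame("wrist"); go(512.2,-356.5,4,-84.6); cv2.imwrite("pics/w20.png",im)
C=cam("wrist"); g=im.sum(2).astype(int); print("pred knob",proj(C,[[512.2,-356.5,53],[512.2,-356.5,16],[510.0,-333.5,16]]).round())
for row in range(150,330,12):
    k=np.where(g[row,250:390]<260)[0]+250; print(row,(k.min(),k.max(),len(k)) if len(k) else None,end=' ')
```

```text
shift [ 0.6   6.88 -0.67] turn [-0.21  0.44  0.07] at [ 518.  -349.8   72.8] [-1.567e+00 -1.000e-03 -1.469e+00] q6 -0.7 op 1.001 F [ 0.4  0.6 -0.3]
pred knob [[307. 247.]
 [308. 224.]
 [308. 193.]]
150 None 162 None 174 None 186 None 198 (np.int64(291), np.int64(322), 32) 210 (np.int64(291), np.int64(322), 32) 222 (np.int64(292), np.int64(322), 31) 234 (np.int64(290), np.int64(322), 33) 246 (np.int64(284), np.int64(325), 42) 258 (np.int64(286), np.int64(324), 39) 270 (np.int64(303), np.int64(307), 5) 282 None 294 None 306 None 318 None
```

>>> apply_moves(plan="0.6 2 -0.7 -0.2 0.4 0 0;0 2 0 0 0 0 0;0 1.5 0 0 0 0 0.1;0 0 0 0 0 0 0.2;0 0 0 0 0 0 0.2")

```text
clock: 30.75
eef_pos: [517.5, -358.5, 24.8]
tcp_rot: [-1.561, -0.009, -1.474]
contact_force: [1.1, 0.4, -0.2]
opening: 0.802
```

Run:
```python
from h import *
im=r.grab_frame("wrist"); go(512.0,-356.5,4,-84.6); cv2.imwrite("pics/w21.png",im)
C=cam("wrist"); g=im.sum(2).astype(int); print("pred",proj(C,[[512.,-356.5,53],[512.,-356.5,16],[509.8,-333.5,16]]).round())
for row in range(180,330,10):
    k=np.where(g[row,270:370]<260)[0]+270; print(row,(k.min(),k.max(),len(k)) if len(k) else None,end=' ')
```

```text
shift [-0.27  2.08 -0.55] turn [-0.55  0.16  0.51] at [ 517.5 -358.5   24.9] [-1.561 -0.009 -1.474] q6 -0.7 op 0.801 F [0.9 0.2 0.8]
pred [[306. 279.]
 [308. 242.]
 [308. 202.]]
180 None 190 None 200 (np.int64(290), np.int64(324), 35) 210 (np.int64(286), np.int64(327), 42) 220 (np.int64(286), np.int64(327), 42) 230 (np.int64(286), np.int64(327), 42) 240 (np.int64(287), np.int64(327), 41) 250 (np.int64(287), np.int64(326), 40) 260 (np.int64(285), np.int64(326), 42) 270 (np.int64(279), np.int64(330), 52) 280 (np.int64(276), np.int64(333), 58) 290 (np.int64(276), np.int64(333), 58) 300 (np.int64(280), np.int64(328), 49) 310 (np.int64(296), np.int64(313), 18) 320 None
```

>>> apply_moves(plan="-0.25 1 -0.6 -0.5 0 0.5 0.2;0 0.6 0 0 0 0 0.3;0 0.4 0 0 0 0 0.3;0 0 0 0 0 0 0.4;0 0 0 0 0 0 0.4", squeeze=30)

```text
clock: 31.3
eef_pos: [511.8, -357.1, 5.1]
tcp_rot: [-1.569, -0.001, -1.474]
contact_force: [0.0, -0.0, 0.4]
opening: 0.599
```

Run:
```python
from h import *
im=r.grab_frame("wrist"); go(511.5,-356.5,4,-84.6); cv2.imwrite("pics/w21.png",im)
```

```text
shift [-0.05  0.11 -0.02] turn [-0.11  0.17  0.06] at [ 511.7 -357.     5.1] [-1.569e+00 -1.000e-03 -1.474e+00] q6 -0.71 op 0.596 F [-0.8  0.1  0.2]
```

>>> apply_moves(plan="0 0 0 0 0 0 0.6;0 0 0 0 0 0 0.8;0 0 0 0 0 0 0.9;0 0 0 0 0 0 0.9;0 0 0 0 0 0 0.9;0 0 0 0 0 0 0.9", squeeze=30)

```text
clock: 31.95
eef_pos: [512.1, -357.2, 5.7]
tcp_rot: [-1.568, -0.002, -1.474]
contact_force: [-1.1, -1.2, -0.5]
opening: 0.245
```

Run:
```python
from h import *
im=r.grab_frame("wrist"); go(511.5,-356.5,4,-84.6)
C=cam("wrist"); g=im.sum(2).astype(int); cv2.imwrite("pics/w22.png",im)
```

```text
shift [-0.08  0.16 -0.05] turn [-0.14  0.17  0.09] at [ 512.1 -357.2    5.6] [-1.568 -0.002 -1.474] q6 -0.71 op 0.251 F [-0.8 -0.8 -1. ]
```

>>> apply_moves(plan="0 -1 0 0 0 0 0.9;0 -3 0 0 0 0 0.9;0 -4 0 0 0 0 0.9;0 -4 0 0 0 0 0.9;0 -3 0 0 0 0 0.9;0 0 0 0 0 0 0.9;0 0 0 0 0 0 0.9")

```text
clock: 32.7
eef_pos: [511.0, -356.5, 164.0]
tcp_rot: [-1.569, -0.001, -1.474]
contact_force: [0.4, -0.8, -1.4]
opening: 0.251
```

Run:
```python
from h import *
im=r.grab_frame("wrist"); go(620,51.8,150,-84.6); cv2.imwrite("pics/w23.png",im)
a=cv2.imread("pics/w22.png"); print("hand region change (stamp slip)",[int(np.abs(a[y0:y0+40,280:360].astype(int)-im[y0:y0+40,280:360]).mean()) for y0 in (200,240,280)])
```

```text
shift [-39.6    1.38  14.78] turn [-0.12  0.17  0.07] at [ 511.3 -356.7  164. ] [-1.569e+00 -1.000e-03 -1.474e+00] q6 -0.71 op 0.248 F [0.4 0.7 0.4]
hand region change (stamp slip) [5, 3, 3]
```

Held with no slip. Carry it to over the tape.

>>> apply_moves(plan="-2 0 0.6 0 0 0 0.9;-4 0 1.4 0 0 0 0.9;-4 0 1.4 0 0 0 0.9;-4 0 1.4 0 0 0 0.9;-4 0 1.4 0 0 0 0.9;-4 0 1.4 0 0 0 0.9;-4 0 1.4 0 0 0 0.9;-4 0 1.4 0 0 0 0.9;-4 0 1.4 0 0 0 0.9;-3 0 1.4 0 0 0 0.9;-1.5 0 0.6 0 0 0 0.9;0 0 0 0 0 0 0.9;0 0 0 0 0 0 0.9")

```text
clock: 34.05
eef_pos: [604.5, 54.8, 145.0]
tcp_rot: [-1.595, 0.004, -1.476]
contact_force: [-0.8, -0.0, 0.2]
opening: 0.248
```

Run:
```python
from h import *
im=r.grab_frame("wrist"); go(620,51.8,90,-84.6); cv2.imwrite("pics/w24.png",im)
```

```text
shift [0.44 5.47 1.66] turn [ 1.41 -0.01 -0.25] at [604.5  54.6 145.1] [-1.595  0.004 -1.477] q6 -0.01 op 0.249 F [-0.5 -0.6 -0.7]
```

>>> apply_moves(plan="0.4 1.5 1.6 1.4 0 -0.2 0.9;0 1.5 0 0 0 0 0.9;0 1.5 0 0 0 0 0.9;0 0 0 0 0 0 0.9;0 0 0 0 0 0 0.9")

```text
clock: 34.6
eef_pos: [617.7, 45.9, 97.0]
tcp_rot: [-1.575, 0.0, -1.483]
contact_force: [-0.9, -0.3, 0.3]
opening: 0.247
```

Run:
```python
from h import *
im=r.grab_frame("wrist"); go(620,51.8,68,-84.6); cv2.imwrite("pics/w24.png",im); C=cam("wrist")
tape(C,im,59,(200,440,100,400))
```

```text
shift [-0.57  2.89  0.31] turn [ 0.26 -0.38  0.  ] at [617.5  45.9  96.9] [-1.575 -0.    -1.483] q6 -0.02 op 0.251 F [-0.1  0.  -0.7]
tape [276, 173, 94, 73, 2773] circ 619.7 51.8 30.0 ell [619.6  52. ] [59.1 59.9]
```

>>> apply_moves(plan="-0.55 1 0.25 0.2 -0.3 0 0.9;0 0.8 0 0 0 0 0.9;0 0.4 0 0 0 0 0.9;0 0 0 0 0 0 0.9;0 0 0 0 0 0 0.9")

```text
clock: 35.15
eef_pos: [620.1, 52.0, 74.5]
tcp_rot: [-1.57, 0.0, -1.477]
contact_force: [-0.7, 0.3, 0.3]
opening: 0.248
```

Run:
```python
from h import *
im=r.grab_frame("wrist"); go(619.8,51.8,66,-84.6); cv2.imwrite("pics/w24.png",im); C=cam("wrist")
tape(C,im,59,(200,440,100,400))
```

```text
shift [ 0.02  0.85 -0.03] turn [-0.05 -0.05 -0.  ] at [620.   52.   74.5] [-1.57   0.    -1.478] q6 -0.01 op 0.256 F [ 0.4  0.1 -0.1]
tape [266, 191, 104, 60, 2656] circ 620.0 51.9 30.0 ell [620.   52.3] [58.9 59.7]
```

View pics/w24.png

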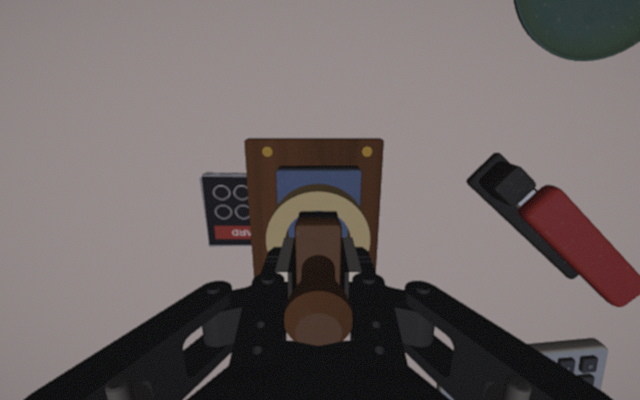

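The stamp is square over the tape. Foot's near edge at row 212–218: check its lengthwise centring.

Run:
```python
from h import *
C=cam("wrist"); im=cv2.imread("pics/w24.png"); print(im[204:232:2,319].sum(1).tolist())
n=np.array([-.094,.9956])
for row,z in ((212,69),(219,85),(217,85)): print(row,z,(cast(C,[(319.5,row)],z)-23*n).round(1))
```

```text
[356, 351, 360, 292, 62, 49, 67, 83, 101, 97, 115, 159, 174, 178]
212 69 [[621.2  50.3]]
219 85 [[620.9  52.4]]
217 85 [[620.8  53.4]]
```

Centred within about 1 mm (50.3–53.4 against 51.9). Lower.

>>> apply_moves(plan="0 0.4 0 0 0 0 0.9;0 0.25 0 0 0 0 0.9;0 0.1 0 0 0 0 0.9;0 0 0 0 0 0 0.9")

```text
clock: 35.6
eef_pos: [620.5, 52.1, 66.9]
tcp_rot: [-1.569, 0.0, -1.478]
contact_force: [0.3, -0.2, -0.2]
opening: 0.254
```

>>> apply_moves(plan="0 0.15 0 0 0 0 0.9;0 0.05 0 0 0 0 0.9")

```text
clock: 35.8
eef_pos: [620.6, 52.0, 65.0]
tcp_rot: [-1.569, 0.0, -1.478]
contact_force: [-0.7, -0.4, -0.0]
opening: 0.251
```

>>> apply_moves(plan="0 0.15 0 0 0 0 0.9;0 0.05 0 0 0 0 0.9")

```text
clock: 36.0
eef_pos: [620.9, 52.1, 64.6]
tcp_rot: [-1.568, 0.0, -1.478]
contact_force: [-0.9, 0.0, 1.7]
opening: 0.252
```

>>> apply_moves(plan="0 0.15 0 0 0 0 0.9;0 0.05 0 0 0 0 0.9")

```text
clock: 36.2
eef_pos: [621.1, 52.1, 64.6]
tcp_rot: [-1.568, 0.0, -1.477]
contact_force: [-0.3, 0.3, 0.3]
opening: 0.25
```

>>> apply_moves(plan="0 0.2 -0.05 0 0 0 0.9;0 0.15 0 0 0 0 0.9")

```text
clock: 36.4
eef_pos: [621.3, 52.1, 64.5]
tcp_rot: [-1.566, -0.0, -1.477]
contact_force: [-7.2, -0.1, 17.2]
opening: 0.25
```

Contact. Release slowly and lift straight up.

>>> apply_moves(plan="0 0 0 0 0 0 0.7;0 0 0 0 0 0 0.6;0 0 0 0 0 0 0.4;0 0 0 0 0 0 0.2;0 0 0 0 0 0 0;0 0 0 0 0 0 0;0 -1 0 0 0 0 0;0 -3 0 0 0 0 0;0 -4 0 0 0 0 0;0 -4 0 0 0 0 0;0 -3 0 0 0 0 0;0 0 0 0 0 0 0;0 0 0 0 0 0 0")

```text
clock: 37.7
eef_pos: [620.1, 52.0, 222.5]
tcp_rot: [-1.567, -0.0, -1.478]
contact_force: [-0.3, -0.1, -0.9]
opening: 0.998
```

Run:
```python
from h import *
im=r.grab_frame("wrist"); print(pose()); C=cam("wrist")
tape(C,im,59,(220,420,60,300))
sc=r.grab_frame("scene"); sd=r.grab_frame("side")
def crop(i,c,h,w): return cv2.resize(i[c[1]-h:c[1]+h,c[0]-w:c[0]+w],(400,300))
a=proj(cam("scene"),[610,50,60])[0].astype(int); b=proj(cam("side"),[610,50,60])[0].astype(int)
q=proj(C,[620,52,60])[0].astype(int); print(q)
cv2.imwrite("pics/fin.png",np.vstack([np.hstack([crop(sc,a,45,60),crop(sd,b,45,60)]),np.hstack([crop(im,q,90,120),crop(sd,proj(cam("side"),[426,-246,40])[0].astype(int),60,80)])]))
# till roll shift
for n in ("scene","side"):
    o=cv2.imread(f"pics/a_{n}.png"); f=sc if n=="scene" else sd; p=proj(cam(n),[426,-246,40])[0].astype(int); d=np.abs(o[p[1]-30:p[1]+30,p[0]-22:p[0]+22].astype(int)-f[p[1]-30:p[1]+30,p[0]-22:p[0]+22]); print(n,"till diff",d.mean().round(1),d.max())
```

```text
(array([620.4,  52. , 222.5]), array([-1.566,  0.   , -1.478]))
tape [289, 154, 57, 52, 1013] circ 620.4 51.6 29.6 ell [620.5  51.8] [58.3 59.1]
[316 180]
scene till diff 3.8 100
side till diff 1.6 7
```

The viewing limit is reached, so I'll verify the stamp numerically.

Run:
```python
from h import *
im=r.grab_frame("wrist"); C=cam("wrist"); print("pred knob",proj(C,[[620.4,52,112],[620.4,52,124]]).round(1),"foot top corners",proj(C,[[620.4+sx*12.5*.9956-sy*23*.094,52+sx*12.5*.094+sy*23*.9956,75] for sx,sy in ((-1,1),(1,1))]).round(1))
hsv=cv2.cvtColor(im,cv2.COLOR_BGR2HSV)
m=(hsv[...,0]<16)&(hsv[...,1]>70)
for row in range(156,236,6):
    k=np.where(m[row,285:350])[0]+285; print(row,(k.min(),k.max(),len(k)) if len(k) else None,end='; ')
print()
for n in ("scene","side"):
    f=r.grab_frame(n); h_=cv2.cvtColor(f,cv2.COLOR_BGR2HSV); Cn=cam(n); p=proj(Cn,[[620.4,52,112],[620.4,52,59],[620.4,52,124]]); print(n,p.round(1).tolist())
    b=(h_[...,1]>75)&(h_[...,0]<14)&(h_[...,2]<140)
    for row in range(int(p[2,1])-6,int(p[1,1])+4,2):
        c0=int(p[0,0]); k=np.where(b[row,c0-16:c0+16])[0]+c0-16; print(row,(k.min(),k.max()) if len(k) else None,end='; ')
    print()
```

```text
pred knob [[319.  195.7]
 [319.1 199.7]] foot top corners [[305.9 162.1]
 [331.7 162.1]]
156 (np.int64(285), np.int64(349), 16); 162 (np.int64(285), np.int64(349), 30); 168 (np.int64(285), np.int64(349), 33); 174 (np.int64(285), np.int64(349), 29); 180 (np.int64(285), np.int64(349), 25); 186 (np.int64(285), np.int64(349), 28); 192 (np.int64(285), np.int64(349), 38); 198 (np.int64(285), np.int64(349), 46); 204 (np.int64(285), np.int64(349), 42); 210 (np.int64(285), np.int64(349), 17); 216 (np.int64(285), np.int64(349), 64); 222 None; 228 None; 234 None; 
scene [[316.1, 160.2], [315.9, 176.7], [316.1, 156.3]]
150 None; 152 (np.int64(330), np.int64(331)); 154 (np.int64(328), np.int64(331)); 156 (np.int64(329), np.int64(331)); 158 (np.int64(313), np.int64(318)); 160 (np.int64(312), np.int64(318)); 162 None; 164 None; 166 None; 168 None; 170 (np.int64(309), np.int64(311)); 172 (np.int64(308), np.int64(322)); 174 (np.int64(318), np.int64(321)); 176 None; 178 None; 
side [[334.0, 164.5], [333.3, 182.7], [334.2, 160.3]]
154 None; 156 None; 158 None; 160 (np.int64(334), np.int64(334)); 162 (np.int64(330), np.int64(338)); 164 (np.int64(330), np.int64(338)); 166 None; 168 None; 170 None; 172 (np.int64(331), np.int64(334)); 174 (np.int64(328), np.int64(330)); 176 (np.int64(329), np.int64(337)); 178 (np.int64(331), np.int64(339)); 180 (np.int64(333), np.int64(339)); 182 None; 184 None;
```

The knob shows where an upright stamp's should in both fixed views: scene (315,159), side (334,163). The side view shows the till roll unmoved. Hand in.

```bash
python3 -c "
from rig import r
print(r.sign_off(), r.sense()['clock'])"
```

```text
the job is handed in; nothing more can be done
the job is handed in; nothing more can be done
```

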